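# Load, cover and clamp the candy remelting pan

## Task

Get the remelting pan ready: put every hard candy bar from the pink mat into the saucepan and seat the lid, which is lying on the other ring, fully on it. Then slide the covered pan across the hob, never lifting or tipping it, until it stands centred on the heating ring beside the post, swing the hold-down arm down onto the lid's knob, and last of all push the switch lever fully over to the back. Do not knock over the steel cup that stands among the bars.

Things in the scene. Friction and masses are not known exactly. Their poses are not given: they have to be found in the camera images.
- hob: Fixed low two-ring remelting hob: black glass slab 260 x 420 mm, top 20 mm above the table. Origin on the table; the slab reaches from 150 mm in front (-x) to 110 mm behind (+x) of it and 210 mm to either side (y). Its +y axis runs from the loading ring towards the heating ring. Its place and yaw vary (up to about 7 degrees).
- ring_a (a point): Centre of the loading ring (pale circle, 160 mm across, flush in the glass), the ring farther from the post; on the hob's top.
- ring_b (a point): Centre of the heating ring (same pale circle), next to the post of the hold-down arm, 180 mm from ring_a along the hob's +y; on the hob's top. The lid lies here at the start.
- clamp (a joint): Hold-down arm, rad: a 150 mm aluminium bar, 20 mm wide, 16 mm thick, hinged about the hob's x axis. 0 = level, pointing to the hob's -y, its pad just resting on the knob of a lidded pan on ring_b; 1.57 = upright. It starts at 1.6 to 1.75, leaning slightly away from the ring, held by friction (stop at 1.78). Pushed over the top it sinks by its weight (0.3 kg) onto what is below, at lowest to -0.15.
- clamp_hinge (a point): Hinge of the hold-down arm, at the top of a steel post 24 mm thick, 120 mm beyond ring_b along the hob's +y, 155 mm above the table.
- clamp_pad (a point): Centre of the face of the arm's rubber pad (40 mm across, 12 mm thick), 120 mm along the arm from the hinge; the face lies 20 mm off the arm's centre line.
- lever (a joint): Toggle switch lever on a grey block (70 x 50 x 25 mm) standing on the hob 105 mm in front (-x) of the post, rad. 0 = off, leaning 0.5 rad to the hob's -x (front); 1.0 = on, fully over, leaning 0.5 rad to its +x (back). Pivot 22 mm above the hob's top. Starts at 0 to 0.25, stays where left; about 1 N moves it.
- lever_tip (a point): Centre of the black ball (26 mm across) at the end of the switch lever, 80 mm from its pivot.
- pot: Small aluminium saucepan, about 0.6 kg, loose on the loading ring. Origin at the centre of its underside, z up. Outside radius 75 mm, height 70 mm, wall 4 mm, floor 5 mm thick. One straight black handle along its own -x, from the wall to 187 mm from the pan's axis, 18 mm wide (y), 12 mm thick, centre 52 mm above the underside.
- pot_handle (a point): A gripping point on the centre line of the pan's handle, 125 mm from the pan's axis, 52 mm above the underside.
- lid: Flat steel lid, 158 mm across, 0.22 kg. Origin at the centre of the underside of its plug: the plug (136 mm across, 8 mm deep, bevelled) fits inside the pan with 3 mm play all round; the plate above is 5 mm thick (8 to 13 mm); a black cylindrical knob 34 mm across stands on it from 13 to 53 mm. Fully seated, its origin is 62 mm above the pan's underside.
- bar0: Hard candy bar, glossy dark purple, 64 (x) x 28 (y) x 12 (z) mm, 30 g, lying on the pink mat. Origin at the centre of its underside. All bars are alike; some may be absent.
- bar1: Hard candy bar, glossy dark purple, 64 (x) x 28 (y) x 12 (z) mm, 30 g, lying on the pink mat. Origin at the centre of its underside. All bars are alike; some may be absent.
- bar2: Hard candy bar, glossy dark purple, 64 (x) x 28 (y) x 12 (z) mm, 30 g, lying on the pink mat. Origin at the centre of its underside. All bars are alike; some may be absent.
- bar3: Hard candy bar, glossy dark purple, 64 (x) x 28 (y) x 12 (z) mm, 30 g, lying on the pink mat. Origin at the centre of its underside. All bars are alike; some may be absent.
- bar4: Hard candy bar, glossy dark purple, 64 (x) x 28 (y) x 12 (z) mm, 30 g, lying on the pink mat. Origin at the centre of its underside. All bars are alike; some may be absent.
- cup: Bystander: steel cup, 68 mm across, 60 mm tall, among the bars. Origin under its centre, z up.
Mind the look-alikes: they are no part of the job. What is shaped like the bar2 but blue or white is not meant.

How it is judged (in metres and radians):
On the way, in this order (a step that is already met when the one before it is completed fails the run):
1. every candy bar is in the saucepan (horizontal distance between each of bar0, bar1, bar2, bar3, bar4 and pot below 0.068 m and z of bar0 in the frame of pot between -0.002 and 0.06 m and z of bar1 in the frame of pot between -0.002 and 0.06 m and z of bar2 in the frame of pot between -0.002 and 0.06 m and z of bar3 in the frame of pot between -0.002 and 0.06 m and z of bar4 in the frame of pot between -0.002 and 0.06 m), for 0.2 s.
2. the lid is fully seated on the saucepan, not yet on the heating ring (all of step 1 and horizontal distance between lid and pot below 0.008 m and z of lid in the frame of pot between 0.058 and 0.066 m and angle between the z axis of lid and the z axis of pot, either way round below 0.06 rad and horizontal distance between pot and ring_b above 0.08 m), for 0.2 s.
3. the covered saucepan stands on the heating ring (horizontal distance between lid and pot below 0.008 m and z of lid in the frame of pot between 0.058 and 0.066 m and angle between the z axis of lid and the z axis of pot, either way round below 0.06 rad and horizontal distance between pot and ring_b below 0.015 m and angle between pot's own z axis and vertical below 0.06 rad and linear speed of pot below 0.01 m/s and linear speed of lid below 0.02 m/s), for 0.2 s.
4. the hold-down arm rests on the lid's knob (horizontal distance between lid and pot below 0.008 m and z of lid in the frame of pot between 0.058 and 0.066 m and angle between the z axis of lid and the z axis of pot, either way round below 0.06 rad and horizontal distance between pot and ring_b below 0.015 m and angle between pot's own z axis and vertical below 0.06 rad and value of joint clamp between -0.06 and 0.06 rad), for 0.2 s.
5. the switch lever is pushed over (value of joint lever above 0.85 rad), for 0.2 s.
At the end, for the whole second after the job is handed in: Every candy bar is inside the saucepan; the lid is seated on it (within 8 mm of centre, within 4 mm of its seated height); the pan stands at rest within 15 mm of the heating ring's centre; the hold-down arm is within 0.06 rad of level, resting on the knob; the lever is beyond 0.85 rad (all of step 1 and all of step 4 and linear speed of pot below 0.01 m/s and linear speed of lid below 0.02 m/s and value of joint lever above 0.85 rad); the robot touches nothing.
It fails at once if the saucepan is lifted more than 12 mm off the hob (height (world z) of pot above 0.032 m).
It fails at once if the saucepan is tipped by more than 0.3 rad (angle between pot's own z axis and vertical above 0.3 rad).
It fails at once if the steel cup is knocked over (angle between cup's own z axis and vertical above 0.7 rad).
Of bar0, bar1, bar2, bar3, bar4 only 3 to 5 are there at a start; the rules pass over those that are not, and their reading is None.
At some moment in a run one of bar0, bar1, bar2, bar3, bar4 may be knocked a few centimetres aside while the robot is not near it.
Once in a run the grip may slacken for a moment while it holds something.
It also fails if it takes over 210 s, if anything falls off the work surface, if the arm or the gripper's body presses on something with over 40 N, if the wrist force passes 120 N, or if a joint passes its speed limit or range.

## Robot

A 6-joint arm with a two-finger parallel gripper is mounted at the origin on the work surface. World frame = base frame: x ahead of the robot, y to its left, z up, the work surface at z = 0. Lengths are in mm, angles in rad, forces in N, time in s.
With the tool pointing down it reaches from about 400 to 925 mm from the base axis. Payload 12.5 kg.
Tool frame: the origin (TCP) lies between the finger pads; the fingertips stand env.tip_extent ahead of it and the grasp point (between the pads) lies 11 mm behind it (env.tip_extent is the distance from the TCP to the fingertips, in mm); z points along the fingers, y is the line along which they close (so a half turn about z gives the same grasp; the last joint's range is limited). The gripper opens to 95 mm and grips with 3 to 60 N. Pads are 20 mm wide; open, the fingers measure 119 mm over their backs; the gripper's body (75 mm by 180 mm) begins 59 mm behind the grasp point.
Start: joints at [-1.375, 0.491, 1.559, -0, 1.092, -0.106], TCP at [185.797, -596.762, 222.661] pointing down, gripper open.
Joint ranges: [-3.1, 3.1], [-0.84, 2.19], [0.05, 2.79], [-1.13, 4.28], [0.06, 2.93], [-2.69, 2.69]. Speed limits (rad/s): [2.22, 2.22, 2.79, 3.14, 3.14, 3.14].

## Interface

Orientations are given as [roll, pitch, yaw] about the fixed x, y, z axes, in that order (R = Rz(yaw) Ry(pitch) Rx(roll)).
In Python, from cell import env gives the robot as it stands.
- The arm moves only by the tool carry_out, never from a script. Its argument "motion" is a list of rows, each a list of 5 numbers: the shift along the tool's x, y, z in mm, then the turn about the tool's z in degrees, then the closure, from 0 (fully open) to 1 (shut). A call has 1 to 12 rows; each row shifts and turns the commanded pose from where the row before left it, along the tool's axes as they then stand; what a row does not reach is not made up. A row lasts 1/10 s, in which the tool goes at most 50 mm and 8.59 degrees, less where a joint would pass 70% of its speed; a pose out of reach is approached as far as the arm can. A call with a gripper value outside its range is refused whole. The fingers move at their own pace and stop on an object; the grip force is fixed at half the most. Time passes only in rows, so rows that do not move let the fingers close. It gives the time, the measured TCP pose, the force, the opening and the grip force at its end, in the units of the state.
- env.state(): the state, without advancing time (a new reading comes with each control period).
- env.read_camera(name): name is "side" or "top"; returns a dict with "color" (384x512x3 uint8, red, green, blue), "K" (3x3 intrinsics, pixels), "R" (3x3) and "t" (3): a world point X has camera coordinates R X + t. Camera axes: x right, y down, z forward; pixel columns grow to the right and rows downward; lengths in mm; the calibration is good to about 2 mm. A picture is of the moment at which its call begins. There is no depth.
- env.job_done(): hands the job in; it is judged then, once.
The state is a dict: "t": time; "joints": joint angles; "qvel": joint speeds; "tau": joint torques, N m; "eef_pos": TCP position; "tcp_rot": TCP orientation; "ft_force": force on the tool from outside, world axes, zero at the start; "moment": the same for the moment, N m; "opening": opening from 0.0 (shut) to 1.0 (fully open); "grip_force": force on a finger pad.
Only numpy, scipy, OpenCV 4.12 (cv2) and the standard library are available. Lean on these libraries where they do the work, as an engineer would, in place of code of your own. Each camera call takes 0.05 s, during which the arm holds its last target. There are 200 camera calls.

## Working session

There is one attempt and no reset: what is moved stays moved. The work goes in short steps, Python scripts to look and compute and a tool call to move; the robot and the scene stay as the last step left them, time stands still between calls to the robot, and variables do not carry over. Pictures are saved under pics/ and viewed, at most 14 in all, crops included, and the job is handed in when it is done.

Besides the shell and the picture viewer there is one more tool, called after "Request:" as name(argument=value, ...) on one line, values as JSON. carry_out: Moves the arm, as the interface text tells. Its arguments: {"type":"object","properties":{"motion":{"type":"array"}},"required":["motion"]}

```bash
mkdir -p pics; ls
cat > h.py <<'E'
import numpy as np, cv2
from cell import env
def save(n,f):
    c=env.read_camera(n); cv2.imwrite(f,cv2.cvtColor(c["color"],cv2.COLOR_RGB2BGR)); np.savez('cal_%s.npz'%n,K=c["K"],R=c["R"],t=c["t"],color=c["color"]); return c
def px(n,u,v,z):
    c=np.load('cal_%s.npz'%n); R=c["R"];o=-R.T@c["t"]; d=R.T@np.linalg.inv(c["K"])@np.array([u,v,1.]); s=(z-o[2])/d[2]; return o+s*d
def proj(n,X):
    c=np.load('cal_%s.npz'%n); p=c["K"]@(c["R"]@np.array(X,float)+c["t"]); return p[:2]/p[2]
def ray(n,u,v):
    c=np.load('cal_%s.npz'%n); R=c["R"]; d=R.T@np.linalg.inv(c["K"])@np.array([u,v,1.]); return -R.T@c["t"],d/np.linalg.norm(d)
def tri(a,b):
    (o1,d1),(o2,d2)=ray('top',*a),ray('side',*b)
    A=np.stack([d1,-d2],1); s=np.linalg.lstsq(A,o2-o1,rcond=None)[0]; p,q=o1+s[0]*d1,o2+s[1]*d2
    return (p+q)/2,np.linalg.norm(p-q)
E
python3 - <<'E'
from h import *
for n in("top","side"):
    c=save(n,f'pics/{n}0.png'); print(n,c["K"],c["R"],-c["R"].T@c["t"])
s=env.state();print(s,env.tip_extent)
E
```

```text
pics
top [[376.78462597   0.         254.77195322]
 [  0.         376.78462597 192.85131241]
 [  0.           0.           1.        ]] [[ 0.01331354 -0.99990075 -0.00460958]
 [-0.99052621 -0.0125583  -0.13674835]
 [ 0.13667688  0.00638651 -0.99059509]] [ 358.2574043   -53.15106542 1341.26889851]
side [[351.88811565   0.         258.67488661]
 [  0.         351.88811565 186.88734695]
 [  0.           0.           1.        ]] [[ 0.99740726 -0.06861925  0.02168313]
 [-0.02404489 -0.6017622  -0.79831328]
 [ 0.06782774  0.79572209 -0.60185193]] [ 485.34399341 -772.94972237  658.67423268]
{'t': 0.1, 'joints': array([-1.37458817e+00,  4.91471725e-01,  1.55939406e+00, -9.01134346e-06,
        1.09173144e+00, -1.05603233e-01]), 'qvel': array([-0.00138338, -0.00198891, -0.0009576 ,  0.00027917, -0.00056525,
        0.00079443]), 'tau': array([ 1.83911638e-03, -6.13622403e+01, -2.58605325e+01,  6.93280273e-02,
        4.70689335e-02, -7.54841608e-05]), 'eef_pos': array([ 185.75623479, -596.52847439,  222.13539615]), 'tcp_rot': array([-3.14059283e+00, -9.79410365e-05,  3.01815500e-01]), 'ft_force': array([-0.46587259, -0.98859639,  0.07242625]), 'moment': array([ 0.02856192,  0.06464624, -0.01865366]), 'grip_force': 0.0, 'opening': 1.0005532076450716} 8.0
```

View pics/top0.png

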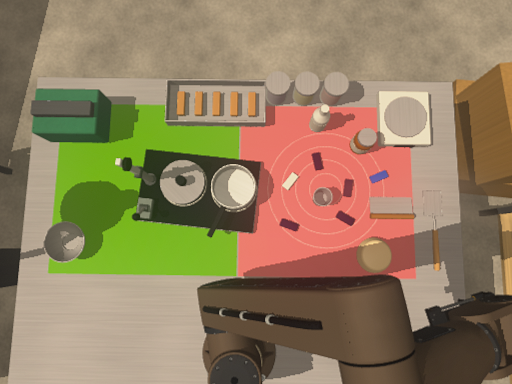

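View pics/side0.png

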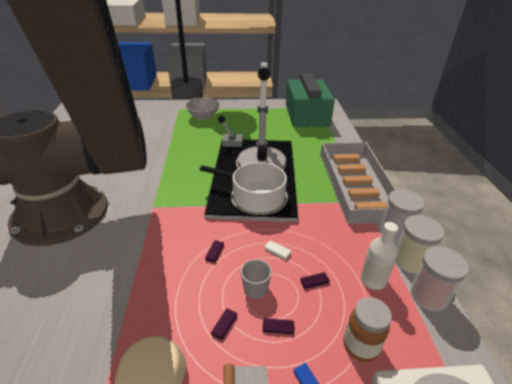

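The top view shows four dark purple bars at about (317,161), (348,187), (345,218) and (289,225). The white bar at (290,181) and the blue bar at (379,177) are look-alikes. The cup is at (322,197), the pan at (234,187) with its handle towards (213,230), and the lid at (183,182). I'll confirm in enlarged crops.

Run:
```python
from h import *
a=cv2.imread('pics/top0.png'); b=cv2.imread('pics/side0.png')
A=cv2.resize(a[140:240,265:398],None,fx=6,fy=6,interpolation=cv2.INTER_CUBIC)
cv2.imwrite('pics/c1.png',A)
B=cv2.resize(a[140:240,105:265],None,fx=5,fy=5,interpolation=cv2.INTER_CUBIC)
cv2.imwrite('pics/c2.png',B)
C=cv2.resize(b[55:225,190:310],None,fx=3.5,fy=3.5,interpolation=cv2.INTER_CUBIC)
cv2.imwrite('pics/c3.png',C)
# dark purple bar blobs
for n,im,roi in(('top',a,(262,140,400,270)),('side',b,(140,215,400,384))):
    x0,y0,x1,y1=roi; I=im[y0:y1,x0:x1].astype(int)
    m=((I.max(2)<95)).astype(np.uint8)
    k,l,st,ce=cv2.connectedComponentsWithStats(m)
    for i in range(1,k):
        if st[i,4]>25:
            pts=np.argwhere(l==i)[:,::-1].astype(np.float32)+[x0,y0]
            col=im[y0:y1,x0:x1][l==i].mean(0).round()
            print(n,ce[i]+[x0,y0],st[i,4],col,end=' ')
            W=np.array([px(n,u,v,12)[:2] for u,v in pts]); c=W.mean(0); w,V=np.linalg.eigh(np.cov(W.T)); print(c.round(1),'yaw',np.degrees(np.arctan2(V[1,1],V[0,1])).round(1),np.sqrt(12*w).round())
```

```text
side [261.24081633 216.02857143] 245 [51. 52. 56.] [556.2 -51.1] yaw 176.0 [ 13. 234.]
side [214.48826291 251.82159624] 213 [53. 34. 70.] [ 432.2 -176.4] yaw 71.7 [26. 64.]
side [314.38062284 280.83044983] 289 [47. 27. 64.] [ 660.2 -275.5] yaw -166.3 [30. 61.]
side [223.85051546 324.70876289] 388 [53. 33. 70.] [ 457.1 -372.8] yaw 61.6 [27. 63.]
side [359.04878049 322.09756098] 41 [78. 82. 91.] [ 731.2 -382.4] yaw 109.9 [ 7. 30.]
side [278.06403941 326.49753695] 406 [50. 30. 67.] [ 565.2 -382.9] yaw 170.8 [29. 60.]
side [356.5308642  334.12345679] 81 [35. 58. 90.] [ 718.4 -407.8] yaw 122.5 [11. 38.]
```

View pics/c1.png

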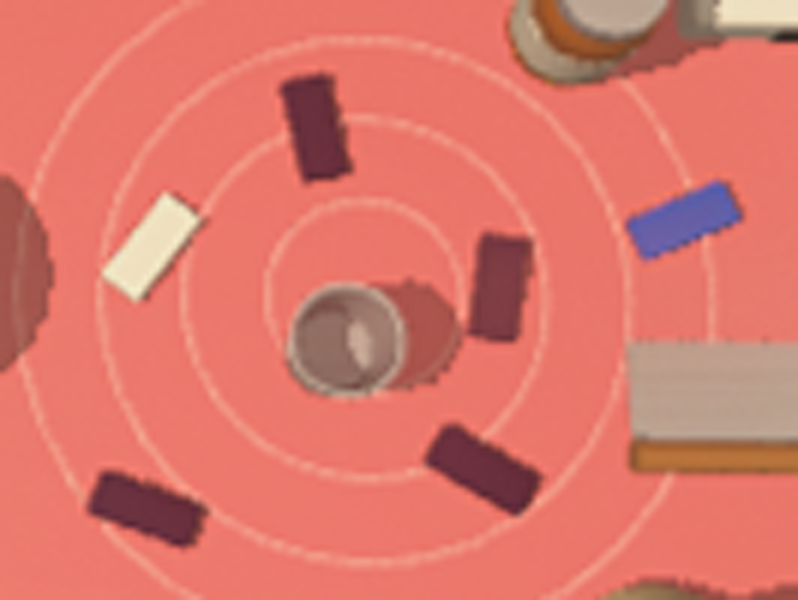

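View pics/c2.png

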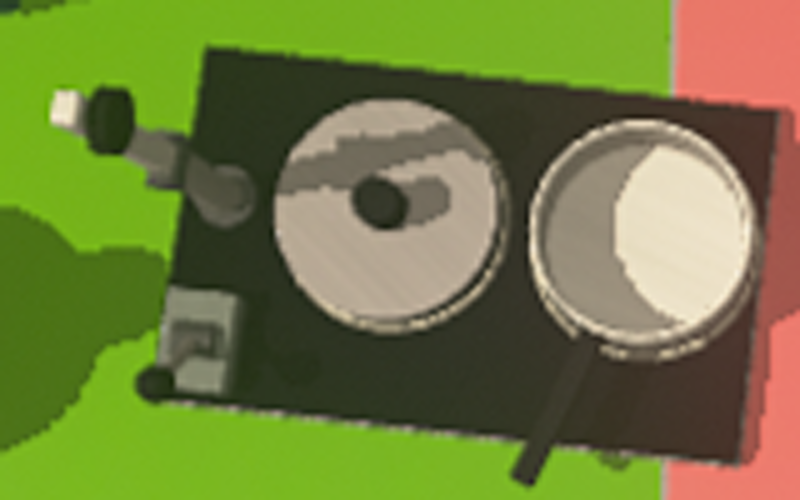

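View pics/c3.png

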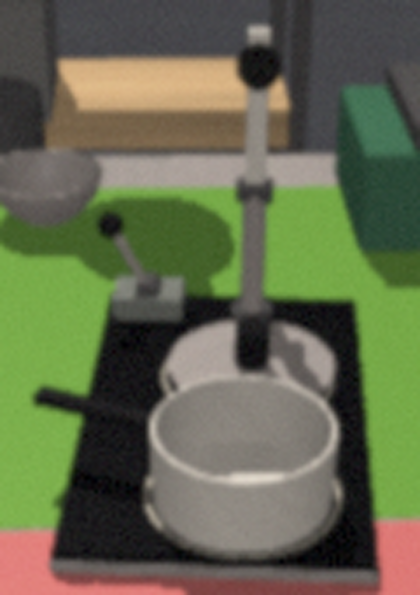

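The crops confirm four glossy dark purple bars at c1 (317,127), (501,287), (484,469) and (148,508). White (152,247) and blue (685,220) are excluded. In c2 the hob corners are (205,48), (778,110), (738,463), (160,400). The pan rim centre is (642,238), handle end (525,473), knob top (380,202) and lever ball (155,383).

```bash
cat >> h.py <<'E'
def bars(pr=True):
    """purple bars in both stored views -> list of (centre px, world centre at z=12, yaw)"""
    out={}
    for n,(x0,y0,x1,y1) in(('top',(262,120,420,272)),('side',(140,230,400,384))):
        I=np.load('cal_%s.npz'%n)['color'][y0:y1,x0:x1].astype(int)
        m=((I[...,0]<140)&(I[...,1]<75)&(I[...,2]<95)&(I[...,0]>=I[...,1]+8)&(I[...,0]+12>I[...,2])).astype(np.uint8)
        k,l,st,ce=cv2.connectedComponentsWithStats(m); out[n]=[]
        for i in range(1,k):
            if st[i,4]<60: continue
            pts=np.argwhere(l==i)[:,::-1]+[x0,y0]
            W=np.array([px(n,u,v,12)[:2] for u,v in pts]); c=W.mean(0); w,V=np.linalg.eigh(np.cov(W.T)); yaw=np.degrees(np.arctan2(V[1,1],V[0,1]))%180
            if np.sqrt(12*w[1])>80: continue
            out[n].append((ce[i]+[x0,y0],c,yaw))
            if pr: print(n,(ce[i]+[x0,y0]).round(1),st[i,4],c.round(1),'yaw',yaw.round(1),np.sqrt(12*w).round())
    return out
E
python3 - <<'E'
from h import *
o=bars()
for a in o['top']:
    b=min(o['side'],key=lambda b:np.hypot(*(b[1]-a[1]))); p,e=tri(a[0],b[0]); print('tri',p.round(1),e.round(1))
f=lambda u,v:(105+(u-2)/5,140+(v-2)/5)
c=[px('top',*f(u,v),20)[:2] for u,v in((205,48),(778,110),(738,463),(160,400))]
print(np.round(c,1)); 
ey=(c[0]-c[1])+(c[3]-c[2]); print('hob y dir',np.degrees(np.arctan2(ey[1],ey[0])), [np.linalg.norm(c[i]-c[i-1]).round(1) for i in range(4)])
ey/=np.linalg.norm(ey); ex=np.array([ey[1],-ey[0]]); ctr=np.mean(c,0); O=ctr+20*ex
for s in(-90,90): print('ring?',O+s*ey)
print('hinge', O+210*ey)
for k,(u,v,z) in dict(lidplate=(385,215,33),lidedge=(385,213,33),knob=(380,202,73),rim=(642,238,90),hend=(525,473,72),lev=(155,383,115)).items(): print(k,px('top',*f(u,v),z).round(1))
g=lambda u,v:(190+(u-1.5)/3.5,55+(v-1.5)/3.5)
print('rim tri',tri(f(642,238),g(244,435)),'hend',tri(f(525,473),g(42,398)),'knobtop?',tri(f(380,202),g(251,325)),'lev',tri(f(155,383),g(110,224)), 'cup', px('top',265+345/6,140+338/6,60))
E
```

```text
top [317.2 160.9] 130 [ 660.5 -267.8] yaw 12.6 [28. 62.]
top [347.7 187.7] 125 [ 564.3 -375.6] yaw 171.9 [26. 62.]
top [345.2 217.9] 147 [ 456.5 -364.5] yaw 60.5 [28. 65.]
top [289.  224.5] 137 [ 430.9 -166.5] yaw 71.7 [27. 62.]
side [267.1 231.4] 72 [ 567.  -111.7] yaw 177.3 [13. 58.]
side [214.3 251.8] 264 [ 431.9 -176.2] yaw 72.0 [30. 69.]
side [314.5 281.1] 361 [ 660.3 -276.3] yaw 15.6 [35. 64.]
side [389.  300.1] 464 [ 811.7 -334. ] yaw 100.9 [45. 77.]
side [224. 325.] 471 [ 457.3 -373.4] yaw 62.9 [31. 66.]
side [366.3 333.6] 485 [ 738.1 -407.8] yaw 153.3 [39. 73.]
side [369.5 364.9] 691 [ 724.8 -468.7] yaw 2.2 [48. 73.]
tri [ 662.6 -269.3    2.7] 0.1
tri [ 508.5 -378.4   43.2] 103.5
tri [ 457.  -367.1    1.2] 0.6
tri [ 431.2 -167.4    2.1] 0.5
[[694.3 350.7]
 [653.8 -62.6]
 [401.8 -37.5]
 [440.5 368.9]]
hob y dir 84.48036500487437 [np.float64(254.4), np.float64(415.3), np.float64(253.2), np.float64(408.3)]
ring? [558.8526205  63.3979275]
ring? [576.16625611 242.56332042]
hinge [587.70867984 362.0069157 ]
lidplate [571.9 213.4  33. ]
lidedge [573.4 213.5  33. ]
knob [574.4 209.1  73. ]
rim [549.1  28.3  90. ]
hend [391.6 104.6  72. ]
lev [445.6 342.5 115. ]
rim tri (array([552.76677108,  29.0476595 ,  80.01610372]), np.float64(4.1572367648113415)) hend (array([389.97102911, 104.61998642,  69.6102428 ]), np.float64(3.3588206780335916)) knobtop? (array([573.91926992, 208.43846781,  76.01946726]), np.float64(0.1432660867058046)) lev (array([444.72775543, 342.67970203, 114.04486875]), np.float64(1.9538761439565342)) cup [ 525.94115255 -277.04281367   60.        ]
```

```bash
cat >> h.py <<'E'
def go(x,y,z,yaw,s=None):
    "shift in present tool axes (translate first, then turn), turn deg about tool z, to nearest equivalent yaw"
    s=env.state(); from scipy.spatial.transform import Rotation as Ro
    R=Ro.from_euler('xyz',s['tcp_rot']); d=R.inv().apply(np.array([x,y,z])-s['eef_pos'])
    y0=np.degrees(s['tcp_rot'][2]); dy=(yaw-y0+90)%180-90
    q6=s['joints'][0]; q6=np.arctan2(y,x)+np.pi/2-np.radians(y0+dy)
    print('to',[x,y,z,yaw],'shift',d.round(1),'turn',round(-dy,1),'q6~',round((q6+np.pi)%(2*np.pi)-np.pi,2))
E
python3 - <<'E'
from h import *
go(457,-366,80,60.5)
print(px('side',372,287,0), px('side',362,352,0), proj('top',(551,29,90)))
E
```

```text
to [457, -366, 80, 60.5] shift [ 327.5 -139.3  142.3] turn -43.2 q6~ -0.16
[ 791.60767579 -290.21971169    0.        ] [ 722.59562879 -438.05806014    0.        ] [232.81145033 186.65095876]
```

Request:
carry_out(motion=[[32.7, -13.9, 14.2, 0, 0.3], [32.7, -13.9, 14.2, 0, 0.3], [32.7, -13.9, 14.2, 0, 0.3], [32.7, -13.9, 14.2, 0, 0.3], [32.7, -13.9, 14.2, 0, 0.3], [32.7, -13.9, 14.2, 0, 0.3], [32.7, -13.9, 14.2, 0, 0.3], [32.7, -13.9, 14.2, 0, 0.3], [32.7, -13.9, 14.2, 0, 0.3], [32.7, -13.9, 14.2, 0, 0.3]])

```text
t: 1.1
eef_pos: [457.6, -365.7, 79.9]
tcp_rot: [-3.141, 0.0, 0.302]
ft_force: [0.4, -0.6, 0.4]
opening: 0.702
grip_force: 0.0
```

Request:
carry_out(motion=[[0, 0, 0, -8.5, 0.3], [0, 0, 0, -8.5, 0.3], [0, 0, 0, -8.5, 0.3], [0, 0, 0, -8.5, 0.3], [0, 0, 0, -8.5, 0.3], [0, 0, 0, -0.7, 0.3], [0, 0, 0, 0, 0.3]])

```text
t: 1.8
eef_pos: [456.6, -366.8, 80.5]
tcp_rot: [-3.141, -0.0, 1.052]
ft_force: [-0.2, 0.1, -0.4]
opening: 0.702
grip_force: 0.0
```

Run:
```python
from h import *
save('side','pics/s1.png');save('top','pics/t1.png');bars()
go(457,-366,11,60.5)
```

```text
top [317.2 161. ] 125 [ 660.4 -267.9] yaw 13.4 [27. 62.]
side [314.4 280.9] 318 [ 660.3 -275.6] yaw 14.4 [32. 62.]
side [202.1 291. ] 77 [ 408.6 -289.5] yaw 110.9 [23. 65.]
side [278.1 326.6] 448 [ 565.1 -383.1] yaw 170.7 [32. 61.]
side [357.  333.8] 75 [ 719.4 -407.3] yaw 122.0 [12. 35.]
side [356.9 356.7] 66 [ 705.8 -452.5] yaw 147.2 [11. 47.]
to [457, -366, 11, 60.5] shift [ 0.9 -0.1 69.5] turn -0.2 q6~ -0.16
```

Request:
carry_out(motion=[[0.9, 0, 23, 0, 0.3], [0, 0, 23, 0, 0.3], [0, 0, 15, 0, 0.3], [0, 0, 8, 0, 0.3], [0, 0, 0, 0, 0.9], [0, 0, 0, 0, 0.9], [0, 0, 0, 0, 0.9], [0, 0, 0, 0, 0.9], [0, 0, 0, 0, 0.9]])

```text
t: 2.8
eef_pos: [457.3, -366.2, 12.2]
tcp_rot: [3.141, 0.0, 1.056]
ft_force: [0.6, -0.3, 0.1]
opening: 0.338
grip_force: 0.0
```

Request:
carry_out(motion=[[0, 0, -20, 0, 0.9], [0, 0, -40, 0, 0.9], [0, 0, -40, 0, 0.9], [0, 0, -40, 0, 0.9]])

```text
t: 3.2
eef_pos: [457.0, -365.9, 153.4]
tcp_rot: [-3.142, 0.0, 1.056]
ft_force: [0.7, -0.5, -1.1]
opening: 0.284
grip_force: 30.0
```

Run:
```python
from h import *
print(env.state()['opening'],env.state()['grip_force'])
go(565,21,150,60.5)
```

```text
0.28405483516081875 29.991385652683675
to [565, 21, 150, 60.5] shift [389.9 -96.6   3.3] turn -0.0 q6~ 0.55
```

Request:
carry_out(motion=[[39, -9.7, 0, 0, 0.9], [39, -9.7, 0, 0, 0.9], [39, -9.7, 0, 0, 0.9], [39, -9.7, 0, 0, 0.9], [39, -9.7, 0, 0, 0.9], [39, -9.7, 0, 0, 0.9], [39, -9.7, 0, 0, 0.9], [39, -9.7, 0, 0, 0.9], [39, -9.7, 0, 0, 0.9], [39, -9.7, 0, 0, 0.9], [0, 0, 0, 0, 0.9]])

```text
t: 4.3
eef_pos: [565.5, 24.9, 151.9]
tcp_rot: [3.141, -0.001, 1.06]
ft_force: [0.1, -0.7, -0.5]
opening: 0.101
grip_force: 0.0
```

Run:
```python
from h import *
print(env.state()['opening'],env.state()['grip_force'])
go(565,21,48,60.5)
save('side','pics/s2.png');save('top','pics/t2.png')
a=cv2.imread('pics/s2.png')[100:260,180:340];b=cv2.imread('pics/t2.png')[120:280,150:310]
cv2.imwrite('pics/c4.png',cv2.resize(np.hstack([a,b]),None,fx=2.5,fy=2.5,interpolation=cv2.INTER_CUBIC))
```

```text
0.10071835564492308 0.0
to [565, 21, 48, 60.5] shift [ -3.7   1.4 103.9] turn 0.2 q6~ 0.55
```

View pics/c4.png

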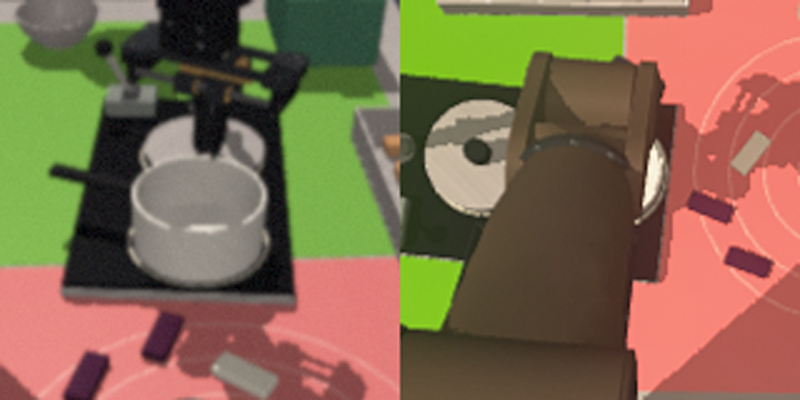

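The fingers are empty. The bar slipped out and now lies on the mat beside the other one: in the top half of the crop the two bars are at (711,207) and (749,262). I'll remeasure.

Run:
```python
from h import *
bars()
```

```text
top [316.8 161. ] 145 [ 660.2 -266.3] yaw 14.2 [30. 63.]
top [347.3 187.5] 142 [ 565.2 -374.1] yaw 172.0 [29. 64.]
top [273.6 202.3] 136 [ 508.8 -111.8] yaw 67.8 [27. 65.]
top [289.1 224.3] 132 [ 431.4 -166.7] yaw 71.6 [26. 62.]
side [244.4 236.8] 181 [ 507.1 -128.6] yaw 65.3 [30. 57.]
side [214.4 251.7] 258 [ 432.1 -175.8] yaw 72.7 [29. 69.]
side [318.7 252.9] 105 [ 687.1 -192.5] yaw 105.8 [23. 38.]
side [389.3 300.4] 413 [ 812.2 -334.8] yaw 99.7 [42. 76.]
side [367.  334.6] 435 [ 738.8 -410. ] yaw 159.6 [34. 70.]
side [369.5 365. ] 649 [ 724.8 -468.9] yaw 2.7 [46. 71.]
```

Run:
```python
from h import *
save('side','pics/s3.png');save('top','pics/t3.png')
bars()
```

```text
top [316.8 161. ] 145 [ 660.2 -266.3] yaw 14.2 [30. 63.]
top [347.3 187.4] 141 [ 565.4 -374.1] yaw 172.2 [29. 63.]
top [273.5 202.2] 136 [ 508.9 -111.6] yaw 68.3 [27. 65.]
top [289.1 224.4] 133 [ 431.2 -166.8] yaw 71.2 [26. 62.]
side [244.3 236.8] 178 [ 506.8 -128.7] yaw 66.4 [29. 56.]
side [214.4 251.7] 260 [ 432. -176.] yaw 72.6 [30. 69.]
side [318.5 253.3] 85 [ 686.5 -193.9] yaw 111.0 [21. 36.]
side [389.1 300.4] 422 [ 811.8 -334.7] yaw 101.3 [43. 76.]
side [367.  334.6] 436 [ 738.9 -410. ] yaw 159.8 [35. 70.]
side [369.5 364.9] 643 [ 724.7 -468.7] yaw 1.8 [47. 71.]
```

```bash
sed -i "s/(140,230,400,384)/(140,215,340,384)/" h.py
python3 - <<'E'
from h import *
go(509,-112,70,68)
E
```

```text
to [509, -112, 70, 68] shift [-142.6   16.9   81.7] turn -7.5 q6~ 0.17
```

Request:
carry_out(motion=[[-36, 4, 0, 0, 0.3], [-36, 4, 0, 0, 0.3], [-36, 4, 10, 0, 0.3], [-34.6, 5, 30, 0, 0.3], [0, 0, 42, 0, 0.3], [0, 0, 0, -7.4, 0.3], [0, 0, 0, 0, 0.3], [0, 0, 0, 0, 0.3]])

```text
t: 5.3
eef_pos: [509.4, -112.2, 70.1]
tcp_rot: [3.141, 0.0, 1.18]
ft_force: [-0.4, 0.5, -0.7]
opening: 0.685
grip_force: 0.0
```

Run:
```python
from h import *
go(509,-112,10.5,68)
```

```text
to [509, -112, 10.5, 68] shift [ 0.  -0.5 59.6] turn -0.4 q6~ 0.17
```

Request:
carry_out(motion=[[0, 0, 25, 0, 0.3], [0, 0, 20, 0, 0.3], [0, 0, 14.5, 0, 0.3], [0, 0, 0, 0, 0.8], [0, 0, 0, 0, 0.8], [0, 0, 0, 0, 0.8], [0, 0, 0, 0, 0.8], [0, 0, 0, 0, 0.8], [0, 0, 0, 0, 0.8], [0, 0, 0, 0, 0.8], [0, 0, 0, 0, 0.8], [0, 0, 0, 0, 0.8]])

```text
t: 6.5
eef_pos: [509.6, -111.5, 10.6]
tcp_rot: [3.141, 0.0, 1.185]
ft_force: [-0.6, 0.2, 6.9]
opening: 0.289
grip_force: 30.0
```

Request:
carry_out(motion=[[0, 0, -20, 0, 0.8], [0, 0, -30, 0, 0.8], [0, 0, -40, 0, 0.8], [0, 0, -40, 0, 0.8], [0, 0, 0, 0, 0.8], [0, 0, 0, 0, 0.8]])

```text
t: 7.1
eef_pos: [509.4, -111.4, 140.7]
tcp_rot: [3.14, 0.0, 1.185]
ft_force: [0.6, -0.2, -0.9]
opening: 0.292
grip_force: 30.0
```

Run:
```python
from h import *
go(567,22.5,140,68)
```

```text
to [567, 22.5, 140, 68] shift [145.7   2.9   0.7] turn -0.1 q6~ 0.42
```

Request:
carry_out(motion=[[20, 0.5, 0, 0, 0.8], [30, 0.5, 0, 0, 0.8], [30, 0.5, 0, 0, 0.8], [30, 0.5, 0, 0, 0.8], [25, 0.5, 0, 0, 0.8], [10.5, 0.5, 0, 0, 0.8], [0, 0, 0, 0, 0.8], [0, 0, 0, 0, 0.8]])

```text
t: 7.9
eef_pos: [566.3, 21.7, 139.3]
tcp_rot: [-3.14, 0.001, 1.185]
ft_force: [0.0, 1.2, -0.1]
opening: 0.29
grip_force: 30.0
```

Request:
carry_out(motion=[[0, 0, 25, 0, 0.8], [0, 0, 25, 0, 0.8], [0, 0, 25, 0, 0.8], [0, 0, 23, 0, 0.8], [0, 0, 0, 0, 0.8], [0, 0, 0, 0, 0.55], [0, 0, 0, 0, 0.55], [0, 0, 0, 0, 0.55], [0, 0, 0, 0, 0.55]])

```text
t: 8.8
eef_pos: [567.3, 22.2, 43.0]
tcp_rot: [3.14, -0.0, 1.185]
ft_force: [0.6, -0.2, 0.6]
opening: 0.445
grip_force: 0.0
```

Request:
carry_out(motion=[[0, 0, -25, 0, 0.55], [0, 0, -40, 0, 0.55], [0, 0, -40, 0, 0.55], [0, 0, 0, 0, 0.55]])

```text
t: 9.2
eef_pos: [568.9, 22.3, 152.4]
tcp_rot: [3.133, -0.003, 1.185]
ft_force: [0.2, -0.1, 0.1]
opening: 0.452
grip_force: 0.0
```

Run:
```python
from h import *
go(431.5,-167,70,71.5)
```

```text
to [431.5, -167, 70, 71.5] shift [-227.3  -56.8   81.3] turn -3.6 q6~ -0.05
```

Request:
carry_out(motion=[[-38, -9.4, 0, 0, 0.3], [-38, -9.4, 0, 0, 0.3], [-38, -9.4, 0, 0, 0.3], [-38, -9.4, 0, 0, 0.3], [-38, -9.4, 20, 0, 0.3], [-37.5, -9.4, 30, 0, 0.3], [0, 0, 30, 0, 0.3], [0, 0, 0, -3.5, 0.3], [0, 0, 0, 0, 0.3], [0, 0, 0, 0, 0.3]])

```text
t: 10.2
eef_pos: [429.2, -167.2, 67.3]
tcp_rot: [3.141, 0.0, 1.245]
ft_force: [0.3, 0.3, 0.1]
opening: 0.704
grip_force: 0.0
```

Run:
```python
from h import *
save('side','pics/s3.png');save('top','pics/t3.png')
bars()
go(431.5,-167,10.5,71.5)
```

```text
top [317.2 161. ] 126 [ 660.4 -268. ] yaw 13.5 [27. 61.]
top [347.6 187.8] 126 [ 564.1 -375.2] yaw 170.6 [27. 63.]
side [195.9 224.3] 65 [379.8 -75.7] yaw 102.4 [24. 80.]
side [214.3 251.8] 250 [ 431.7 -176.3] yaw 70.6 [29. 69.]
side [314.5 281. ] 337 [ 660.4 -275.9] yaw 14.3 [34. 62.]
side [276.7 326.6] 520 [ 562.4 -383. ] yaw 169.8 [34. 66.]
side [227.5 372.8] 250 [ 464.4 -467.8] yaw 93.3 [23. 36.]
to [431.5, -167, 10.5, 71.5] shift [ 0.8  1.9 57.1] turn -0.1 q6~ -0.05
```

Request:
carry_out(motion=[[0.8, 1.9, 22, 0, 0.3], [0, 0, 20, 0, 0.3], [0, 0, 15, 0, 0.3], [0, 0, 0, 0, 0.8], [0, 0, 0, 0, 0.8], [0, 0, 0, 0, 0.8], [0, 0, 0, 0, 0.8], [0, 0, 0, 0, 0.8], [0, 0, 0, 0, 0.8], [0, 0, 0, 0, 0.8], [0, 0, 0, 0, 0.8], [0, 0, 0, 0, 0.8]])

```text
t: 11.5
eef_pos: [431.2, -167.2, 10.5]
tcp_rot: [3.141, 0.0, 1.246]
ft_force: [-0.9, -0.3, 5.4]
opening: 0.292
grip_force: 29.9
```

Request:
carry_out(motion=[[0, 0, -20, 0, 0.8], [0, 0, -30, 0, 0.8], [0, 0, -40, 0, 0.8], [0, 0, -40, 0, 0.8], [0, 0, 0, 0, 0.8], [0, 0, 0, 0, 0.8]])

```text
t: 12.1
eef_pos: [431.1, -167.1, 140.5]
tcp_rot: [3.14, 0.0, 1.246]
ft_force: [0.2, 0.1, -0.4]
opening: 0.293
grip_force: 29.9
```

Run:
```python
from h import *
go(536,35,140,70)
```

```text
to [536, 35, 140, 70] shift [225.   34.9   0.4] turn 1.4 q6~ 0.41
```

Request:
carry_out(motion=[[20, 3, 0, 0, 0.8], [32, 5, 0, 0, 0.8], [32, 5, 0, 0, 0.8], [32, 5, 0, 0, 0.8], [32, 5, 0, 0, 0.8], [32, 5, 0, 0, 0.8], [30, 4.9, 0, 0, 0.8], [15, 2, 0, 1.4, 0.8], [0, 0, 0, 0, 0.8], [0, 0, 0, 0, 0.8]])

```text
t: 13.1
eef_pos: [535.2, 34.9, 138.6]
tcp_rot: [-3.139, 0.001, 1.223]
ft_force: [0.7, 0.5, -0.2]
opening: 0.292
grip_force: 29.9
```

Request:
carry_out(motion=[[0, 0, 25, 0, 0.8], [0, 0, 25, 0, 0.8], [0, 0, 25, 0, 0.8], [0, 0, 13, 0, 0.8], [0, 0, 0, 0, 0.8], [0, 0, 0, 0, 0.55], [0, 0, 0, 0, 0.55], [0, 0, 0, 0, 0.55], [0, 0, 0, 0, 0.55]])

```text
t: 14.0
eef_pos: [536.3, 35.0, 52.8]
tcp_rot: [3.14, -0.0, 1.222]
ft_force: [0.1, 1.1, -0.1]
opening: 0.446
grip_force: 0.0
```

Request:
carry_out(motion=[[0, 0, -20, 0, 0.55], [0, 0, -40, 0, 0.55], [0, 0, -40, 0, 0.55], [0, 0, 0, 0, 0.55]])

```text
t: 14.4
eef_pos: [537.9, 35.0, 157.0]
tcp_rot: [3.134, -0.002, 1.222]
ft_force: [0.3, 0.2, -1.2]
opening: 0.449
grip_force: 0.0
```

Run:
```python
from h import *
go(660.5,-267.5,100,13.5)
```

```text
to [660.5, -267.5, 100, 13.5] shift [-242.5  218.2   58.2] turn 56.5 q6~ 0.95
```

Request:
carry_out(motion=[[-26.9, 24.2, 0, 0, 0.3], [-26.9, 24.2, 0, 0, 0.3], [-26.9, 24.2, 0, 0, 0.3], [-26.9, 24.2, 0, 0, 0.3], [-26.9, 24.2, 0, 0, 0.3], [-26.9, 24.2, 0, 0, 0.3], [-26.9, 24.2, 0, 0, 0.3], [-26.9, 24.2, 0, 0, 0.3], [-26.9, 24.2, 0, 0, 0.3]])

```text
t: 15.3
eef_pos: [658.0, -268.3, 151.5]
tcp_rot: [-3.141, 0.0, 1.222]
ft_force: [0.7, -0.2, 0.5]
opening: 0.702
grip_force: 0.0
```

Request:
carry_out(motion=[[0, 0, 0, 8, 0.3], [0, 0, 0, 8, 0.3], [0, 0, 10, 8, 0.3], [0, 0, 20, 8, 0.3], [0, 0, 20, 8, 0.3], [0, 0, 8, 8, 0.3], [0, 0, 0, 8, 0.3], [0, 0, 0, 0.5, 0.3], [0, 0, 0, 0, 0.3]])

```text
t: 16.2
eef_pos: [657.8, -266.9, 93.9]
tcp_rot: [3.142, 0.0, 0.239]
ft_force: [0.3, -0.3, 0.1]
opening: 0.699
grip_force: 0.0
```

Run:
```python
from h import *
save('side','pics/s3.png');save('top','pics/t3.png')
bars()
go(660.5,-267.5,10.5,13.5)
```

```text
side [326.1 261.1] 69 [ 699.7 -219.2] yaw 52.7 [44. 61.]
side [314.5 281. ] 328 [ 660.4 -275.8] yaw 14.6 [33. 63.]
side [277.1 326.3] 496 [ 563.2 -382.4] yaw 168.5 [34. 64.]
side [229.2 371.1] 120 [ 467.3 -465. ] yaw 107.8 [19. 29.]
to [660.5, -267.5, 10.5, 13.5] shift [ 2.5  1.1 83.8] turn 0.2 q6~ 0.95
```

Request:
carry_out(motion=[[2.5, 1.1, 30, 0, 0.3], [0, 0, 25, 0, 0.3], [0, 0, 18, 0, 0.3], [0, 0, 10.5, 0, 0.3], [0, 0, 0, 0, 0.8], [0, 0, 0, 0, 0.8], [0, 0, 0, 0, 0.8], [0, 0, 0, 0, 0.8], [0, 0, 0, 0, 0.8], [0, 0, 0, 0, 0.8], [0, 0, 0, 0, 0.8], [0, 0, 0, 0, 0.8]])

```text
t: 17.5
eef_pos: [660.6, -267.6, 11.0]
tcp_rot: [3.141, -0.0, 0.235]
ft_force: [-0.6, -0.6, 3.7]
opening: 0.297
grip_force: 30.0
```

Request:
carry_out(motion=[[0, 0, 0, 0, 0.8], [0, 0, -20, 0, 0.8], [0, 0, -30, 0, 0.8], [0, 0, -40, 0, 0.8], [0, 0, -40, 0, 0.8], [0, 0, 0, 0, 0.8], [0, 0, 0, 0, 0.8]])

```text
t: 18.2
eef_pos: [660.5, -267.4, 141.1]
tcp_rot: [3.141, -0.001, 0.235]
ft_force: [-0.1, 0.1, -2.2]
opening: 0.292
grip_force: 30.0
```

Run:
```python
from h import *
go(554,13,145,13.5)
```

```text
to [554, 13, 145, 13.5] shift [ -38.1 -297.5   -4.1] turn -0.0 q6~ 1.36
```

Request:
carry_out(motion=[[-2, -17, 0, 0, 0.8], [-4, -31, 0, 0, 0.8], [-4, -31, 0, 0, 0.8], [-4, -31, 0, 0, 0.8], [-4, -31, 0, 0, 0.8], [-4, -31, 0, 0, 0.8], [-4, -31, 0, 0, 0.8], [-4, -31, 0, 0, 0.8], [-4, -31, 0, 0, 0.8], [-3, -25, 0, 0, 0.8], [-1, -7.5, 0, 0, 0.8], [0, 0, 0, 0, 0.8]])

```text
t: 19.4
eef_pos: [553.6, 13.6, 139.7]
tcp_rot: [-3.141, 0.002, 0.237]
ft_force: [0.9, -0.9, 0.9]
opening: 0.294
grip_force: 30.0
```

Request:
carry_out(motion=[[0, 0, 0, 0, 0.8], [0, 0, 20, 0, 0.8], [0, 0, 25, 0, 0.8], [0, 0, 25, 0, 0.8], [0, 0, 12, 0, 0.8], [0, 0, 0, 0, 0.8], [0, 0, 0, 0, 0.55], [0, 0, 0, 0, 0.55], [0, 0, 0, 0, 0.55], [0, 0, 0, 0, 0.55]])

```text
t: 20.4
eef_pos: [554.4, 12.9, 59.3]
tcp_rot: [3.141, -0.001, 0.236]
ft_force: [-0.1, -0.5, 0.1]
opening: 0.45
grip_force: 0.0
```

Request:
carry_out(motion=[[0, 0, -20, 0, 0.55], [0, 0, -40, 0, 0.55], [0, 0, -40, 0, 0.55], [0, 0, 0, 0, 0.55]])

```text
t: 20.8
eef_pos: [556.1, 12.9, 163.6]
tcp_rot: [3.139, -0.008, 0.236]
ft_force: [-0.3, 0.0, -0.1]
opening: 0.451
grip_force: 0.0
```

Run:
```python
from h import *
save('side','pics/s4.png');save('top','pics/t4.png');bars()
go(564.3,-375,100,171)
```

```text
top [263.4 174. ] 75 [610.3 -74.6] yaw 5.1 [15. 73.]
top [347.3 187.4] 141 [ 565.4 -374.1] yaw 172.2 [29. 63.]
side [276.2 236.1] 281 [ 588.8 -130.1] yaw 155.8 [35. 77.]
to [564.3, -375, 100, 171] shift [-80.9 379.6  59.6] turn 22.5 q6~ 1.14
```

Request:
carry_out(motion=[[-7.4, 34.5, 0, 0, 0.3], [-7.4, 34.5, 0, 0, 0.3], [-7.4, 34.5, 0, 0, 0.3], [-7.4, 34.5, 0, 0, 0.3], [-7.4, 34.5, 0, 0, 0.3], [-7.4, 34.5, 0, 0, 0.3], [-7.4, 34.5, 0, 0, 0.3], [-7.4, 34.5, 0, 0, 0.3], [-7.4, 34.5, 0, 0, 0.3], [-7.4, 34.5, 0, 0, 0.3], [-7, 34.5, 0, 0, 0.3], [0, 0, 0, 0, 0.3]])

```text
t: 22.1
eef_pos: [563.0, -378.5, 156.4]
tcp_rot: [-3.141, 0.001, 0.232]
ft_force: [-0.5, 0.4, 0.4]
opening: 0.7
grip_force: 0.0
```

Request:
carry_out(motion=[[0, 0, 10, 7.5, 0.3], [0, 0, 20, 7.5, 0.3], [0, 0, 20, 7.5, 0.3], [0, 0, 10, 0, 0.3], [0, 0, 0, 0, 0.3], [0, 0, 0, 0, 0.3]])

```text
t: 22.7
eef_pos: [564.0, -374.7, 98.8]
tcp_rot: [-3.142, 0.0, -0.154]
ft_force: [0.7, 0.6, 0.3]
opening: 0.701
grip_force: 0.0
```

Run:
```python
from h import *
save('side','pics/s5.png');save('top','pics/t5.png');bars()
go(564.3,-375,10.5,171)
```

```text
side [265.  309.6] 85 [ 542.1 -343.2] yaw 138.5 [21. 57.]
side [278.1 326.6] 455 [ 565.1 -383.2] yaw 170.3 [32. 61.]
side [231.4 374.8] 61 [ 471.3 -471.6] yaw 89.3 [ 8. 33.]
to [564.3, -375, 10.5, 171] shift [-0.1 -0.1 89. ] turn 0.1 q6~ 1.14
```

Request:
carry_out(motion=[[0, 0, 30, 0, 0.3], [0, 0, 30, 0, 0.3], [0, 0, 18, 0, 0.3], [0, 0, 10.5, 0, 0.3], [0, 0, 0, 0, 0.8], [0, 0, 0, 0, 0.8], [0, 0, 0, 0, 0.8], [0, 0, 0, 0, 0.8], [0, 0, 0, 0, 0.8], [0, 0, 0, 0, 0.8], [0, 0, 0, 0, 0.8], [0, 0, 0, 0, 0.8]])

```text
t: 24.0
eef_pos: [564.0, -375.1, 10.6]
tcp_rot: [3.141, -0.001, -0.157]
ft_force: [-0.8, -0.0, 5.5]
opening: 0.288
grip_force: 30.0
```

Request:
carry_out(motion=[[0, 0, 0, 0, 0.8], [0, 0, -20, 0, 0.8], [0, 0, -30, 0, 0.8], [0, 0, -40, 0, 0.8], [0, 0, -40, 0, 0.8], [0, 0, 0, 0, 0.8], [0, 0, 0, 0, 0.8]])

```text
t: 24.7
eef_pos: [563.9, -374.9, 140.5]
tcp_rot: [3.141, -0.001, -0.157]
ft_force: [-0.4, 0.8, -1.0]
opening: 0.293
grip_force: 30.0
```

Run:
```python
from h import *
go(549,47,145,171)
save('top','pics/t6.png');
a=cv2.imread('pics/t6.png')[130:245,115:265]
cv2.imwrite('pics/c5.png',cv2.resize(a,None,fx=5,fy=5,interpolation=cv2.INTER_CUBIC))
```

```text
to [549, 47, 145, 171] shift [ -80.8 -414.4   -4.8] turn -0.0 q6~ 1.81
```

View pics/c5.png

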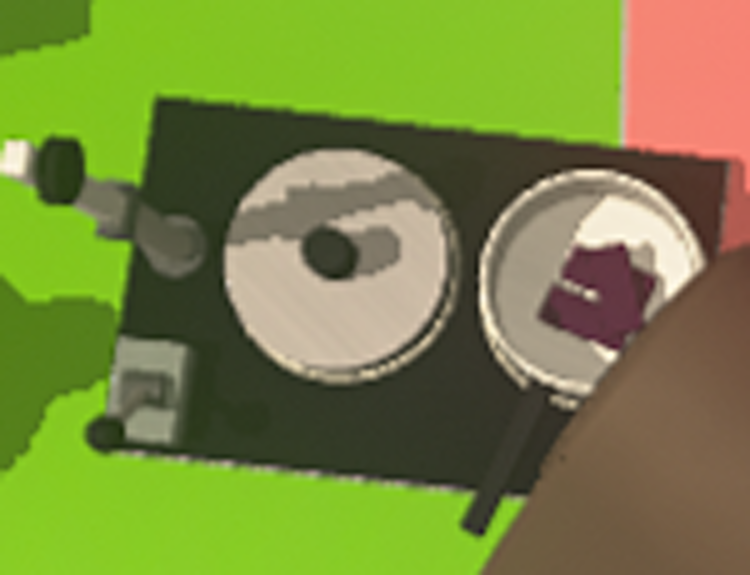

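The crop shows the pan with purple bars inside at about (595,300). They lie flat. Now I'll carry the last one over.

Request:
carry_out(motion=[[-4, -18, 0, 0, 0.8], [-7.8, -40, 0, 0, 0.8], [-7.8, -40, 0, 0, 0.8], [-7.8, -40, 0, 0, 0.8], [-7.8, -40, 0, 0, 0.8], [-7.8, -40, 0, 0, 0.8], [-7.8, -40, 0, 0, 0.8], [-7.8, -40, 0, 0, 0.8], [-7.8, -40, 0, 0, 0.8], [-7.8, -40, 0, 0, 0.8], [-6, -30, 0, 0, 0.8], [0, -4, 0, 0, 0.8]])

```text
t: 25.95
eef_pos: [548.0, 47.4, 138.5]
tcp_rot: [3.141, 0.003, -0.154]
ft_force: [0.1, -0.5, -0.6]
opening: 0.291
grip_force: 30.0
```

Run:
```python
from h import *
go(549,45,60,171)
```

```text
to [549, 45, 60, 171] shift [ 1.6  2.2 78.5] turn 0.2 q6~ 1.81
```

Request:
carry_out(motion=[[0, 0, 0, 0, 0.8], [0, 0, 20, 0, 0.8], [0, 0, 25, 0, 0.8], [0, 0, 22, 0, 0.8], [0, 0, 12, 0, 0.8], [0, 0, 0, 0, 0.8], [0, 0, 0, 0, 0.55], [0, 0, 0, 0, 0.55], [0, 0, 0, 0, 0.55], [0, 0, 0, 0, 0.55]])

```text
t: 26.95
eef_pos: [549.4, 44.5, 61.7]
tcp_rot: [-3.142, -0.001, -0.157]
ft_force: [-0.3, -0.1, 0.4]
opening: 0.451
grip_force: 0.0
```

Request:
carry_out(motion=[[0, 0, -20, 0, 0.55], [0, 0, -40, 0, 0.55], [0, 0, -40, 0, 0.55], [0, 0, 0, 0, 0.3]])

```text
t: 27.35
eef_pos: [551.2, 44.6, 166.1]
tcp_rot: [-3.141, -0.008, -0.157]
ft_force: [-0.5, 1.3, -0.8]
opening: 0.487
grip_force: 0.0
```

Run:
```python
from h import *
go(574,209.5,150,84.5); go(574,209.5,150,174.5)
```

```text
to [574, 209.5, 150, 84.5] shift [  -3.4 -166.5   16.2] turn 86.5 q6~ -2.7
to [574, 209.5, 150, 174.5] shift [  -3.4 -166.5   16.2] turn -3.5 q6~ 2.02
```

```bash
cat >> h.py <<'E'
def circ(img,c0,r,z,lo,hi,n='top',thr=70,win=14):
    "fit centre of known-radius pale circle from outer edges in world directions lo..hi deg"
    g=img.max(2).astype(np.float32); P=[]
    for a in np.radians(np.arange(lo,hi,4)):
        rr=np.arange(r+win,r-win,-0.5); uv=np.array([proj(n,(c0[0]+q*np.cos(a),c0[1]+q*np.sin(a),z)) for q in rr]).astype(np.float32)
        v=cv2.remap(g,uv[None,:,0],uv[None,:,1],cv2.INTER_LINEAR)[0]
        i=np.argmax(v>thr)
        if 0<i: P.append((c0[0]+rr[i]*np.cos(a),c0[1]+rr[i]*np.sin(a)))
    P=np.array(P); from scipy.optimize import least_squares
    f=least_squares(lambda p:np.hypot(*(P-p[:2]).T)-p[2],[*c0,r],loss='soft_l1',f_scale=1)
    f2=least_squares(lambda p:np.hypot(*(P-p).T)-r,c0,loss='soft_l1',f_scale=1)
    return f.x.round(1),f2.x.round(1),np.abs(f2.fun).mean().round(2),len(P)
E
python3 - <<'E'
from h import *
im=cv2.imread('pics/t6.png')
print('pot',circ(im,(551,29),75,90,-50,100)); print('lid',circ(im,(573,212),79,33,-40,110))
# knob mask centroid vs model
from itertools import product
g=im.max(2); best=[]
for x,y in product(np.arange(562,586,1.),np.arange(200,224,1.)):
    t=np.linspace(0,2*np.pi,40)
    h=cv2.convexHull(np.array([proj('top',(x+17*np.cos(a),y+17*np.sin(a),z)) for z in(33,73) for a in t]).astype(np.float32))
    m=np.zeros((80,80),np.uint8); cv2.fillPoly(m,[np.round((h-[165,165]+.0)*8).astype(np.int32)],1,shift=3) if False else cv2.fillPoly(m,[np.round((h-np.array([150,150]))*16).astype(np.int32)],1,shift=4)
    d=(g[150:230,150:230]<62); w=np.zeros_like(m);w[15:47,16:46]=1
    best.append(((m*w!=d*w).sum(),x,y))
best.sort();print(best[:6])
E
```

```text
pot (array([553.9,  27.7,  79.1]), array([557. ,  30.9]), np.float64(0.58), 20)
lid (array([576.6, 212.5,  81.2]), array([578.7, 214.1]), np.float64(0.77), 38)
[(np.int64(64), np.float64(573.0), np.float64(210.0)), (np.int64(65), np.float64(573.0), np.float64(213.0)), (np.int64(65), np.float64(576.0), np.float64(213.0)), (np.int64(65), np.float64(580.0), np.float64(210.0)), (np.int64(66), np.float64(575.0), np.float64(213.0)), (np.int64(66), np.float64(577.0), np.float64(217.0))]
```

```bash
cat >> h.py <<'E'
def circ2(img,c0,r,z,arcs,n='top',win=9):
    g=cv2.GaussianBlur(img.astype(np.float32).mean(2),(0,0),0.7); P=[]
    for a in np.radians(np.concatenate([np.arange(l,h,4) for l,h in arcs])):
        rr=np.arange(r+win,r-win,-0.5); uv=np.array([proj(n,(c0[0]+q*np.cos(a),c0[1]+q*np.sin(a),z)) for q in rr]).astype(np.float32)
        v=cv2.remap(g,uv[None,:,0],uv[None,:,1],cv2.INTER_CUBIC)[0]; d=np.gradient(cv2.GaussianBlur(v[None],(0,0),2)[0])
        i=np.argmax(d)
        if 2<i<len(rr)-3 and d[i]>2: P.append((c0[0]+rr[i]*np.cos(a),c0[1]+rr[i]*np.sin(a)))
    P=np.array(P); from scipy.optimize import least_squares
    F=lambda p:np.hypot(*(P-p[:2]).T)-(p[2] if len(p)>2 else r)
    a=least_squares(F,[*c0,r],loss='soft_l1',f_scale=1);b=least_squares(F,c0,loss='soft_l1',f_scale=1)
    print(n,a.x.round(1),b.x.round(1),np.abs(b.fun).mean().round(2),len(P))
E
python3 - <<'E'
from h import *
for f in('pics/t6.png','pics/top0.png'):
    im=cv2.imread(f); circ2(im,(552,29),75,90,[(-60,110)]); circ2(im,(574,212),79,33,[(-40,120)])
im=cv2.imread('pics/side0.png')
print('side'); circ2(im,(552,29),75,90,[(-25,60),(120,145),(170,205)],'side'); circ2(im,(574,212),79,33,[(-10,60),(115,190)],'side')
E
```

```text
top [554.8  29.6  75.9] [555.9  30. ] 0.4 43
top [576.2 212.6  79.4] [576.6 212.9] 0.64 40
top [555.   29.7  75.7] [555.8  30. ] 0.39 43
top [576.3 212.6  79.4] [576.6 212.9] 0.62 40
side
side [554.2  30.   76.9] [554.8  32.3] 1.81 34
side [575.4 213.8  79.9] [575.6 215.3] 1.42 37
```

Request:
carry_out(motion=[[0, -18, 0, 0, 0.25], [0, -30, 0, 0, 0.25], [0, -30, 0, 0, 0.25], [0, -30, 0, 0, 0.25], [0, -30, 0, 0, 0.25], [0, -25, 0, 0, 0.25], [0, -7, 0, -3.5, 0.25], [0, 0, 0, 0, 0.25], [0, 0, 0, 0, 0.25]])

```text
t: 28.25
eef_pos: [575.5, 212.1, 160.7]
tcp_rot: [3.141, 0.001, -0.097]
ft_force: [-0.4, -0.7, 1.2]
opening: 0.751
grip_force: 0.0
```

Run:
```python
from h import *
go(576,213,50,-5.5)
save('side','pics/s7.png')
a=cv2.imread('pics/s7.png')[40:240,170:350]
cv2.imwrite('pics/c6.png',cv2.resize(a,None,fx=3,fy=3,interpolation=cv2.INTER_CUBIC))
```

```text
to [576, 213, 50, -5.5] shift [  0.5  -1.  110.7] turn -0.1 q6~ 2.02
```

View pics/c6.png

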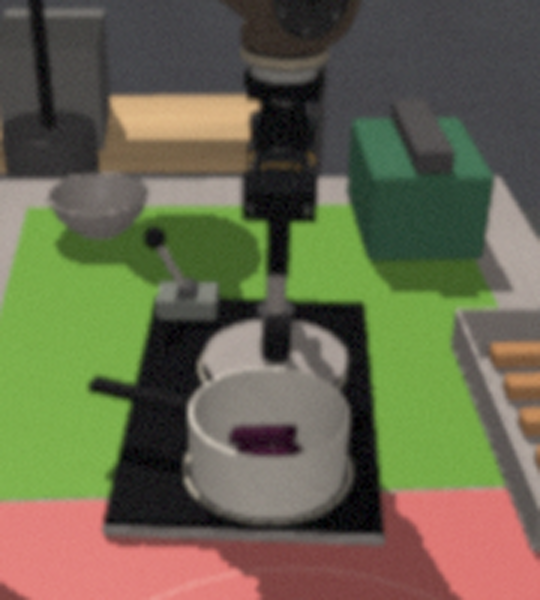

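The bars are in the pan at (265,440), and the gripper stands over the knob at (278,335). I'll grasp the lid.

Request:
carry_out(motion=[[0.5, -1, 20, 0, 0.25], [0, 0, 30, 0, 0.25], [0, 0, 30, 0, 0.25], [0, 0, 20, 0, 0.25], [0, 0, 11, 0, 0.25], [0, 0, 0, 0, 0.8], [0, 0, 0, 0, 0.8], [0, 0, 0, 0, 0.8], [0, 0, 0, 0, 0.8], [0, 0, 0, 0, 0.8], [0, 0, 0, 0, 0.8], [0, 0, 0, 0, 0.8]])

```text
t: 29.5
eef_pos: [576.6, 213.3, 50.7]
tcp_rot: [3.142, -0.001, -0.096]
ft_force: [-0.4, -1.5, 5.8]
opening: 0.352
grip_force: 30.0
```

Request:
carry_out(motion=[[0, 0, 0, 0, 0.8], [0, 0, 0, 0, 0.8], [0, 0, -10, 0, 0.8], [0, 0, -25, 0, 0.8], [0, 0, -30, 0, 0.8], [0, 0, -25, 0, 0.8], [0, 0, -10, 0, 0.8], [0, 0, 0, 0, 0.8], [0, 0, 0, 0, 0.8]])

```text
t: 30.4
eef_pos: [575.9, 213.3, 149.2]
tcp_rot: [3.141, 0.001, -0.096]
ft_force: [0.6, 0.1, -2.9]
opening: 0.351
grip_force: 30.0
```

Run:
```python
from h import *
save('side','pics/s8.png');save('top','pics/t8.png')
s=env.state(); print(s['moment'],s['opening']); x,y,z=s['eef_pos']
go(x-21.3,y-183,z,-5.5)
a=cv2.imread('pics/s8.png')[60:220,190:330];b=cv2.imread('pics/t8.png')[130:245,115:275]
h=np.hstack([cv2.resize(a,None,fx=2.5,fy=2.5),cv2.resize(b,None,fx=2.5,fy=400/115)])
cv2.imwrite('pics/c7.png',h)
```

```text
[-0.01028212  0.02774471  0.02177109] 0.34991014442256396
to [np.float64(554.5278668130497), np.float64(30.20787090604358), np.float64(148.67040287521996), -5.5] shift [ -3.6 184.2   0.2] turn -0.0 q6~ 1.72
```

View pics/c7.png

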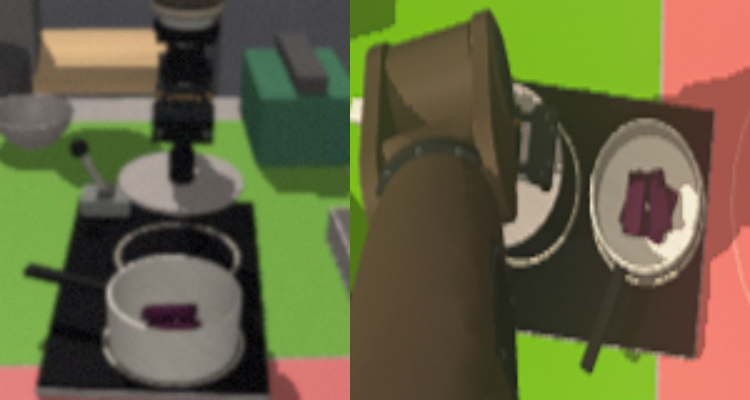

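The lid is held level, and the heating ring is visible at (177,258) in the left half. I'll recheck the pan and the lid in the hand.

Run:
```python
from h import *
t=cv2.imread('pics/t8.png');s=cv2.imread('pics/s8.png')
circ2(t,(555,30),75,90,[(-60,110)])
circ2(s,(555,30),75,90,[(-25,60),(120,145),(170,205)],'side')
circ2(s,(575,213),79,132,[(-60,45),(135,250)],'side')
# ring b edges in side view, z=20
circ2(s,(575,213),80,20,[(110,215),(-60,40)],'side')
circ2(t,(575,213),80,20,[(-130,-60)],'top')
```

```text
top [554.6  29.4  75.7] [555.4  29.7] 0.47 43
side [553.7  28.2  76.5] [553.8  30. ] 1.53 38
side [574.7 210.   79.3] [574.5 209.9] 1.91 40
side [573.4 212.4  84.9] [574.2 219. ] 4.52 41
top [573.8 211.1  84.6] [573.4 206.2] 0.31 18
```

Request:
carry_out(motion=[[-0.2, 12, 0, 0, 0.8], [-0.4, 25, 0, 0, 0.8], [-0.4, 30, 0, 0, 0.8], [-0.4, 30, 0, 0, 0.8], [-0.4, 30, 0, 0, 0.8], [-0.4, 30, 0, 0, 0.8], [-0.4, 20, 0, 0, 0.8], [-0.3, 7.5, 0, 0, 0.8], [0, 0, 0, 0, 0.8], [0, 0, 0, 0, 0.8], [0, 0, 0, 0, 0.8], [0, 0, 0, 0, 0.8]])

```text
t: 31.7
eef_pos: [555.8, 30.8, 150.0]
tcp_rot: [3.142, 0.0, -0.095]
ft_force: [0.5, -0.4, -1.6]
opening: 0.352
grip_force: 30.0
```

Run:
```python
from h import *
go(555.3,29.8,123,-5.5); print(env.state()['opening'],env.state()['ft_force'])
s_=save('side','pics/s9.png'); s=cv2.imread('pics/s9.png')
z=env.state()['eef_pos'][2]-50.7+20+13
circ2(s,(555,30),79,z,[(-60,45),(135,250)],'side')
```

```text
to [555.3, 29.8, 123, -5.5] shift [-0.4  1.  27. ] turn 0.1 q6~ 1.72
0.3522303000801978 [ 0.48451533 -0.40592877 -1.55624279]
side [555.5  31.7  80. ] [555.5  31.8] 1.46 52
```

Request:
carry_out(motion=[[-0.5, 1, 10, 0, 0.8], [0, 0, 10, 0, 0.8], [0, 0, 5, 0, 0.8], [0, 0, 3, 0, 0.8], [0, 0, 2, 0, 0.8], [0, 0, 2, 0, 0.8], [0, 0, 0, 0, 0.8]])

```text
t: 32.45
eef_pos: [555.2, 29.0, 118.0]
tcp_rot: [3.142, -0.0, -0.096]
ft_force: [-0.8, -1.2, -2.3]
opening: 0.352
grip_force: 30.0
```

Request:
carry_out(motion=[[0, 0, 1.5, 0, 0.8], [0, 0, 1.5, 0, 0.8], [0, 0, 0, 0, 0.8], [0, 0, 0, 0, 0.8]])

```text
t: 32.85
eef_pos: [555.2, 29.0, 115.1]
tcp_rot: [3.142, -0.0, -0.096]
ft_force: [-0.7, -0.1, -2.0]
opening: 0.35
grip_force: 30.0
```

Request:
carry_out(motion=[[0, 0, 1.5, 0, 0.8], [0, 0, 0.8, 0, 0.8], [0, 0, 0, 0, 0.8], [0, 0, 0, 0, 0.8]])

```text
t: 33.25
eef_pos: [555.2, 29.0, 112.8]
tcp_rot: [3.141, 0.0, -0.096]
ft_force: [-0.2, -1.4, -2.7]
opening: 0.353
grip_force: 30.0
```

Request:
carry_out(motion=[[0, 0, 0, 0, 0.3], [0, 0, 0, 0, 0.3], [0, 0, 0, 0, 0.3], [0, 0, 0, 0, 0.3], [0, 0, -25, 0, 0.3], [0, 0, -40, 0, 0.3], [0, 0, -40, 0, 0.3], [0, 0, 0, 0, 0.3], [0, 0, 0, 0, 0.3]])

```text
t: 34.15
eef_pos: [555.3, 29.1, 218.3]
tcp_rot: [3.142, -0.002, -0.096]
ft_force: [-0.3, 0.3, 0.6]
opening: 0.702
grip_force: 0.0
```

Run:
```python
from h import *
save('side','pics/s10.png'); s=cv2.imread('pics/s10.png')
circ2(s,(555,30),79,95,[(-60,45),(135,250)],'side')
a=s[100:240,190:330]
cv2.imwrite('pics/c8.png',cv2.resize(a,None,fx=4,fy=4,interpolation=cv2.INTER_CUBIC))
go(455,75,150,155.6)
```

```text
side [554.9  31.   79.8] [555.   30.5] 1.54 54
to [455, 75, 150, 155.6] shift [-103.7  -36.1   67.3] turn 18.9 q6~ 2.16
```

View pics/c8.png

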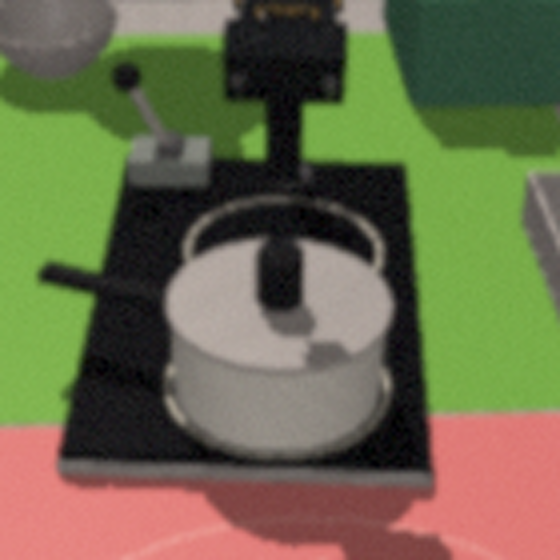

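The lid is flush on the pan: knob at (280,270), plate centred at (280,300) in the crop. The heating ring is visible behind it. Next is the handle, after checking its direction and the ring centre.

Request:
carry_out(motion=[[-35, -12, 0, 0, 0.3], [-35, -12, 0, 0, 0.3], [-32, -11.5, 0, 0, 0.3], [0, 0, 10, 6.3, 0.3], [0, 0, 30, 6.3, 0.3], [0, 0, 27, 6.3, 0.3], [0, 0, 0, 0, 0.3], [0, 0, 0, 0, 0.3]])

```text
t: 35.0
eef_pos: [456.8, 74.2, 150.4]
tcp_rot: [3.141, 0.002, -0.423]
ft_force: [0.9, -0.2, 0.6]
opening: 0.702
grip_force: 0.0
```

Run:
```python
from h import *
f=lambda u,v:(105+(u-2)/5,140+(v-2)/5)
h1=px('top',*f(525,473),72);h0=px('top',*f(592,345),72);d=h1-h0;print(h0,h1,np.degrees(np.arctan2(d[1],d[0])))
print('angle from pot',np.degrees(np.arctan2(h1[1]-29.8,h1[0]-555)))
save('side','pics/s11.png'); s=cv2.imread('pics/s11.png')
# ring line pixels (bright on black) in side view -> ground z=20, fit
g=s.mean(2); P=[]
for a in np.radians(np.arange(-40,215,4)):
    rr=np.arange(68,92,.5); c=(574,213)
    uv=np.array([proj('side',(c[0]+q*np.cos(a),c[1]+q*np.sin(a),20)) for q in rr]).astype(np.float32)
    v=cv2.remap(g.astype(np.float32),uv[None,:,0],uv[None,:,1],cv2.INTER_CUBIC)[0]; i=v.argmax()
    if 3<i<len(rr)-4 and v[i]>min(v[:i].min(),v[i:].min())+35 and max(v[0],v[-1])<v[i]-30: P.append((c[0]+rr[i]*np.cos(a),c[1]+rr[i]*np.sin(a)))
P=np.array(P); from scipy.optimize import least_squares
for F in (lambda p:np.hypot(*(P-p[:2]).T)-p[2],lambda p:np.hypot(*(P-p[:2]).T)-78):
    r=least_squares(F,[574,213,78],loss='soft_l1'); print(r.x.round(1),np.abs(r.fun).mean(),len(P))
go(456.7,74.6,65,-24.4)
```

```text
[478.25172905  61.77663794  72.        ] [391.57187074 104.56451635  72.        ] 153.72761830647062
angle from pot 155.4170222662128
[572.9 211.3  79.6] 0.49717118486540085 41
[573.4 213.4  78. ] 0.9754372984088366 41
to [456.7, 74.6, 65, -24.4] shift [-0.7 -0.2 86.1] turn 0.2 q6~ 2.16
```

Request:
carry_out(motion=[[-0.7, 0, 25, 0, 0.3], [0, 0, 30, 0, 0.3], [0, 0, 20, 0, 0.3], [0, 0, 10.5, 0, 0.3], [0, 0, 0, 0, 0.5], [0, 0, 0, 0, 0.7], [0, 0, 0, 0, 0.9], [0, 0, 0, 0, 0.9], [0, 0, 0, 0, 0.9], [0, 0, 0, 0, 0.9], [0, 0, 0, 0, 0.9], [0, 0, 0, 0, 0.9]])

```text
t: 36.25
eef_pos: [456.3, 74.3, 65.5]
tcp_rot: [3.141, 0.0, -0.427]
ft_force: [-1.2, -2.2, 5.4]
opening: 0.188
grip_force: 30.0
```

Request:
carry_out(motion=[[0, 0, 0, 0, 0.9], [0, 0, 0, 0, 0.9], [0, 0, 0, 0, 0.9]])

```text
t: 36.55
eef_pos: [456.3, 74.3, 65.5]
tcp_rot: [3.141, 0.0, -0.426]
ft_force: [-1.4, -2.6, 5.8]
opening: 0.19
grip_force: 30.0
```

Run:
```python
from h import *
s=env.state(); x,y,z=s['eef_pos']; print(s['eef_pos'],s['opening'],s['grip_force'])
save('side','pics/s12.png'); circ2(cv2.imread('pics/s12.png'),(555,30),79,95,[(-60,45),(190,250)],'side')
go(x+19,y+182.8,z,-24.4)
```

```text
[456.33193459  74.33660868  65.49149959] 0.19046513638397675 29.996487200260162
side [553.8  30.4  80.6] [555.   29.5] 1.77 33
to [np.float64(475.33193459191784), np.float64(257.13660868292135), np.float64(65.49149959440837), -24.4] shift [ -58.3 -174.3   -0. ] turn -0.0 q6~ 2.49
```

Request:
carry_out(motion=[[-1, -3, 0, 0, 0.9], [-2, -6, 0, 0, 0.9], [-2.5, -7.5, 0, 0, 0.9], [-2.5, -7.5, 0, 0, 0.9], [-2.5, -7.5, 0, 0, 0.9], [-2.5, -7.5, 0, 0, 0.9], [-2.5, -7.5, 0, 0, 0.9], [-2.5, -7.5, 0, 0, 0.9], [-2.5, -7.5, 0, 0, 0.9], [-2.5, -7.5, 0, 0, 0.9], [-2.5, -7.5, 0, 0, 0.9], [-1.5, -4, 0, 0, 0.9]])

```text
t: 37.8
eef_pos: [465.3, 158.7, 65.5]
tcp_rot: [3.141, -0.0, -0.427]
ft_force: [-0.1, -9.6, 5.2]
opening: 0.188
grip_force: 30.3
```

Run:
```python
from h import *
s=env.state(); print(s['moment'],s['opening'],s['grip_force'])
save('side','pics/s13.png'); X=np.array([555,30])+s['eef_pos'][:2]-[456.3,74.3];print(X); circ2(cv2.imread('pics/s13.png'),X,79,95,[(-60,45),(190,250)],'side')
go(475.3,257.1,65.5,-24.4)
```

```text
[-1.75392719  0.03622974 -0.55172193] 0.18825891011012186 30.258541703224182
[564.00149343 114.42150731]
side [562.5 114.1  80.6] [563.9 113.4] 1.53 33
to [475.3, 257.1, 65.5, -24.4] shift [-31.5 -93.4  -0. ] turn -0.0 q6~ 2.49
```

The pan follows the handle cleanly, so I'll continue the slide.

Request:
carry_out(motion=[[-1.5, -4.4, 0, 0, 0.9], [-2.5, -7.5, 0, 0, 0.9], [-2.8, -8.5, 0, 0, 0.9], [-3, -9, 0, 0, 0.9], [-3, -9, 0, 0, 0.9], [-3, -9, 0, 0, 0.9], [-3, -9, 0, 0, 0.9], [-3, -9, 0, 0, 0.9], [-3, -9, 0, 0, 0.9], [-3, -9, 0, 0, 0.9], [-2, -6, 0, 0, 0.9], [-1.2, -3.5, 0, 0, 0.9]])

```text
t: 39.05
eef_pos: [475.2, 255.8, 65.4]
tcp_rot: [3.14, 0.0, -0.426]
ft_force: [0.5, -10.4, 7.3]
opening: 0.187
grip_force: 30.3
```

Request:
carry_out(motion=[[0, 0, 0, 0, 0.9], [0, 0, 0, 0, 0.9], [0, 0, 0, 0, 0.9]])

```text
t: 39.35
eef_pos: [475.3, 256.1, 65.5]
tcp_rot: [3.141, 0.0, -0.427]
ft_force: [-0.9, -2.2, 5.2]
opening: 0.188
grip_force: 30.1
```

Run:
```python
from h import *
s=env.state(); print(s['moment'],s['opening'],s['grip_force'])
save('side','pics/s14.png');save('top','pics/t14.png'); X=np.array([555,30])+s['eef_pos'][:2]-[456.3,74.3];print(X); circ2(cv2.imread('pics/s14.png'),X,79,95,[(-60,45),(190,250)],'side')
circ2(cv2.imread('pics/t14.png'),X,79,95,[(-60,90)],'top')
go(475.3,257.1,65.5,-24.4)
a=cv2.imread('pics/s14.png')[60:210,190:330];b=cv2.imread('pics/t14.png')[130:245,115:275]
cv2.imwrite('pics/c9.png',np.hstack([cv2.resize(a,(400,430)),cv2.resize(b,(400,430))]))
```

```text
[-0.50642543  0.17345988 -0.49579889] 0.18785120088400764 30.13207733631134
[574.00910215 211.84098638]
side [572.9 206.8  79.8] [573.4 205.7] 1.84 24
top [574.7 211.9  78.4] [574.  211.8] 0.47 36
to [475.3, 257.1, 65.5, -24.4] shift [-0.4 -0.9  0. ] turn -0.1 q6~ 2.49
```

View pics/c9.png

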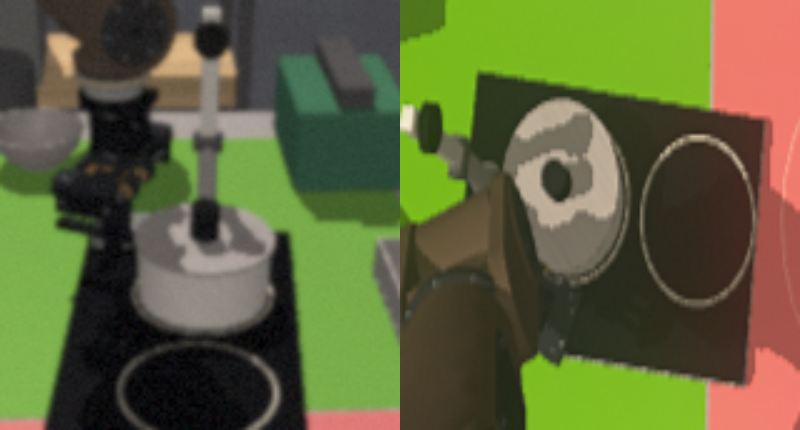

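The covered pan is on the heating ring: knob at (557,180) in the right half. The loading ring is now fully visible at (698,220), so I'll use it to verify the heating ring's centre.

Run:
```python
from h import *
from scipy.optimize import least_squares
for n,f in(('top','pics/t14.png'),('side','pics/s14.png')):
    g=cv2.imread(f).mean(2).astype(np.float32); P=[];c=(556,33)
    for a in np.radians(np.arange(0,360,4)):
        rr=np.arange(66,94,.5)
        uv=np.array([proj(n,(c[0]+q*np.cos(a),c[1]+q*np.sin(a),20)) for q in rr]).astype(np.float32)
        v=cv2.remap(g,uv[None,:,0],uv[None,:,1],cv2.INTER_CUBIC)[0]; i=v.argmax()
        if 3<i<len(rr)-4 and v[i]>max(v[0],v[-1])+15: P.append((c[0]+rr[i]*np.cos(a),c[1]+rr[i]*np.sin(a)))
    P=np.array(P); r=least_squares(lambda p:np.hypot(*(P-p[:2]).T)-p[2],[*c,78],loss='soft_l1'); print(n,r.x.round(1),len(P), 'ringB',(r.x[:2]+180*np.array([.0962,.9954])).round(1))
print(env.state()['joints'][5])
```

```text
top [556.1  30.8  79.8] 80 ringB [573.4 210. ]
side [555.   30.2  79.9] 82 ringB [572.3 209.3]
2.3696967809985057
```

Request:
carry_out(motion=[[0, 0, 0, 0, 0.7], [0, 0, 0, 0, 0.7], [0, 0, 0, 0, 0.6], [0, 0, 0, 0, 0.6], [0, 0, -15, 0, 0.6], [0, 0, -30, 0, 0.6], [0, 0, -40, 0, 0.6], [0, 0, -40, 0, 0.6], [0, 0, 0, 0, 0.6]])

```text
t: 40.35
eef_pos: [477.0, 257.1, 194.9]
tcp_rot: [-3.136, -0.006, -0.426]
ft_force: [-0.7, 0.1, -0.4]
opening: 0.403
grip_force: 0.0
```

Run:
```python
from h import *
save('side','pics/s15.png'); save('top','pics/t15.png'); 
print(tri((117,161.6),(264.2,65.2)), proj('top',(585,331,155)),proj('side',(585,331,155)))
circ2(cv2.imread('pics/t15.png'),(574,212),79,95,[(-60,90)],'top')
go(600,410,330,-5.5)
go(600,410,330,84.5)
a=cv2.imread('pics/s15.png')[45:165,210:310];b=cv2.imread('pics/t15.png')[130:230,100:200]
cv2.imwrite('pics/c10.png',np.hstack([cv2.resize(a,(400,480),interpolation=cv2.INTER_CUBIC),cv2.resize(b,(400,480),interpolation=cv2.INTER_CUBIC)]))
```

```text
(array([587.47599737, 345.94761772, 295.46892569]), np.float64(0.6235977650652788)) [137.66517562 171.90123076] [262.44276057 108.52789314]
top [574.5 211.8  78.6] [574.  211.7] 0.46 38
to [600, 410, 330, -5.5] shift [  50.3 -191.5 -139. ] turn -18.9 q6~ 2.27
to [600, 410, 330, 84.5] shift [  50.3 -191.5 -139. ] turn 71.1 q6~ -2.45
```

View pics/c10.png

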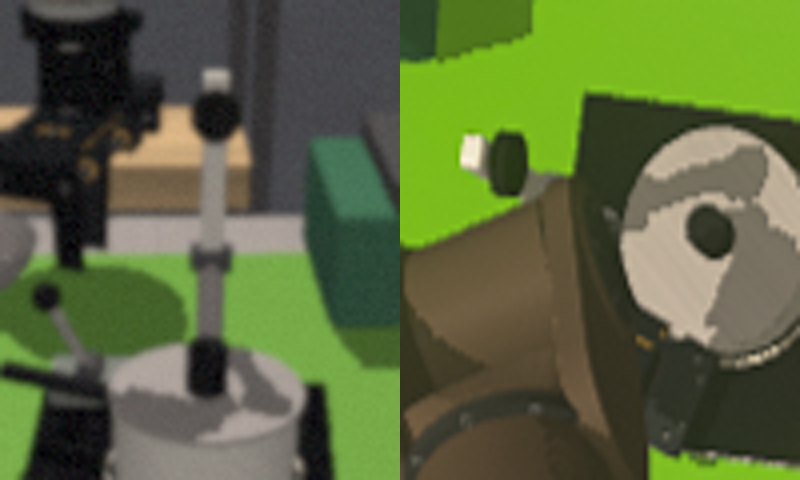

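The hold-down arm is upright, with its white tip at (215,80) and the pad facing the ring. I'll go over and behind it (+y side) with the fingers shut.

Request:
carry_out(motion=[[0, 0, -40, 0, 1], [0, 0, -45, 0, 1], [0, 0, -45, 0, 1], [0, 0, -20, 0, 1], [0, 0, 0, -6.3, 1], [0, 0, 0, -6.3, 1], [0, 0, 0, -6.3, 1], [0, 0, 0, 0, 1]])

```text
t: 41.25
eef_pos: [475.2, 256.3, 338.6]
tcp_rot: [3.14, 0.002, -0.095]
ft_force: [0.5, 0.2, -0.3]
opening: 0.006
grip_force: 0.0
```

Run:
```python
from h import *
go(588,405,345,-5.5)
```

```text
to [588, 405, 345, -5.5] shift [  98.3 -158.7   -6.9] turn 0.1 q6~ 2.27
```

Request:
carry_out(motion=[[0, -30, -7, 0, 1], [0, -40, 0, 0, 1], [0, -40, 0, 0, 1], [0, -40, 0, 0, 1], [20, -8.7, 0, 0, 1], [35, 0, 0, 0, 1], [33, 0, 0, 0, 1], [10.3, 0, 0, 0, 1], [0, 0, 0, 0, 1], [0, 0, 0, 0, 1]])

```text
t: 42.25
eef_pos: [587.7, 404.9, 346.5]
tcp_rot: [3.141, 0.001, -0.097]
ft_force: [0.0, -0.6, 0.3]
opening: 0.005
grip_force: 0.0
```

Request:
carry_out(motion=[[0, 0, 25, 0, 1], [0, 0, 25, 0, 1], [0, 0, 5, 0, 1], [0, 0, 0, 0, 1], [0, 0, 0, 0, 1]])

```text
t: 42.75
eef_pos: [588.2, 405.3, 293.9]
tcp_rot: [-3.141, -0.002, -0.096]
ft_force: [-0.1, 0.0, 0.7]
opening: 0.004
grip_force: 0.0
```

Run:
```python
from h import *
save('side','pics/s16.png')
a=cv2.imread('pics/s16.png')[20:165,190:310]
cv2.imwrite('pics/c11.png',cv2.resize(a,None,fx=4,fy=4,interpolation=cv2.INTER_CUBIC))
```

```text
(no output)
```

View pics/c11.png

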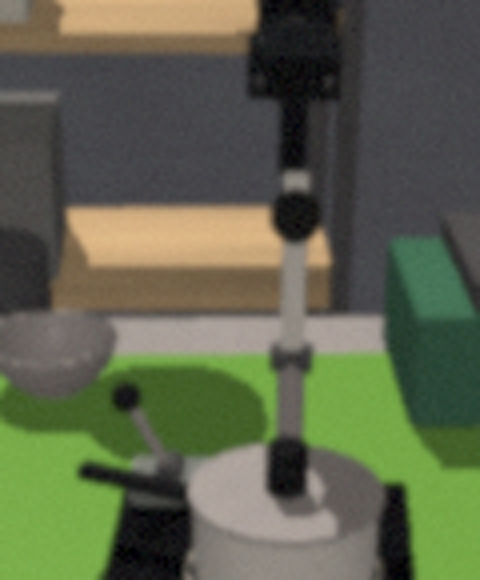

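The closed fingers (295,130) are directly behind the arm tip (295,185). I'll push slowly towards the ring.

Request:
carry_out(motion=[[0, 10, 0, 0, 1], [0, 10, 0, 0, 1], [0, 8, 0, 0, 1], [0, 8, 0, 0, 1], [0, 8, 0, 0, 1], [0, 8, 0, 0, 1], [0, 6, 0, 0, 1], [0, 6, 0, 0, 1]])

```text
t: 43.6
eef_pos: [582.2, 340.8, 292.5]
tcp_rot: [-3.141, -0.0, -0.096]
ft_force: [0.8, 0.9, 1.0]
opening: 0.006
grip_force: 0.7
```

Request:
carry_out(motion=[[0, 6, 0, 0, 1], [0, 6, 0, 0, 1], [0, 6, 0, 0, 1], [0, 6, 0, 0, 1], [0, 0, 0, 0, 1], [0, 0, 0, 0, 1], [0, 0, 0, 0, 1], [0, 0, 0, 0, 1]])

```text
t: 44.4
eef_pos: [579.9, 317.4, 292.2]
tcp_rot: [3.141, 0.0, -0.096]
ft_force: [-0.3, -0.0, 0.1]
opening: 0.001
grip_force: 0.0
```

Run:
```python
from h import *
b=cv2.imread('pics/s16.png').astype(int)
save('side','pics/s17.png'); a=cv2.imread('pics/s17.png').astype(int)
# where is the bright bar above the hinge in the columns 255..275?
for v in range(55,160,6): print(v,a[v,256:272:2].mean(1).round() if 0 else a[v,254:274,:].mean(1).round().astype(int)[::2], b[v,254:274].mean(1).round().astype(int)[::2])
```

```text
55 [69 71 64 19 12 19 31 48 45 58] [70 72 67 37 14 15 34 49 50 63]
61 [75 75 69 25 13 16 28 48 53 65] [72 72 69 32 22 27 46 50 53 61]
67 [ 70  72  64  46 102 112  89  55  56  66] [72 73 71 70 94 83 91 53 49 65]
73 [163 165 152  95  61  61  84  89  60  68] [165 154  66  23  22  24  18  19  47  65]
79 [177 160  46  22  23  18  17  23 121  78] [178 178 169  99  38  30  59 139 153  76]
85 [156 161 152  92  57  55  77 144 161 117] [158 158 159 140 136 139 143 157 159 116]
91 [ 91  94  90 114 128 131 104  89  89  67] [ 91  94  89 114 138 138 107  89  89  68]
97 [ 85  88  87 117 129 127  97  70  76  64] [ 85  84  87 122 137 139  99  71  78  64]
103 [161 162 158 135 130 126 154 163 162 162] [161 160 157 144 136 138 157 162 164 161]
109 [126 116  69  66  73  71  62 106 126 126] [125 121  65  61  55  50  59 106 124 123]
115 [122 120 117  95  99  95 110 118 119 121] [120 119 113  96 102  95 112 119 119 119]
121 [ 71 105 115  97 100  95 112 118 119 118] [ 68 107 114  94  97  96 111 122 120 119]
127 [ 70  82 109  94  96  92 116 120 120 118] [ 68  88 110  92  94  94 112 117 120 120]
133 [163 118  33  29  30  30  44  91  93 115] [162 112  27  32  28  21  40  90  97  96]
139 [163 106  22  17   8  18  67 111  93  93] [162 106  20  21  19  20  81 151 110  91]
145 [162 162 135  82  77  86  90 111 142  94] [162 159 135  83  73  85  93 112 115  93]
151 [165 168 167 162 164 163 164 162 126  98] [164 164 163 165 164 163 161 164 161 161]
157 [137 132 130 130 133 128 128 134 134 131] [134 134 130 132 129 129 130 132 131 135]
```

Request:
carry_out(motion=[[0, 6, 0, 0, 1], [0, 6, 0, 0, 1], [0, 6, 0, 0, 1], [0, 6, 0, 0, 1], [0, 6, 0, 0, 1], [0, 0, 0, 0, 1], [0, 0, 0, 0, 1], [0, 0, 0, 0, 1], [0, 0, 0, 0, 1]])

```text
t: 45.35
eef_pos: [577.0, 287.6, 292.2]
tcp_rot: [3.141, 0.0, -0.096]
ft_force: [-0.1, -0.3, 0.1]
opening: 0.008
grip_force: 0.0
```

Run:
```python
from h import *
b=cv2.imread('pics/s17.png').astype(int)
save('side','pics/s18.png'); a=cv2.imread('pics/s18.png').astype(int)
for v in range(67,160,6): print(v,a[v,254:274,:].mean(1).round().astype(int)[::2])
```

```text
67 [72 72 56 21 13  9 33 53 52 63]
73 [166 162 114  43  63  59 115 110  64  65]
79 [178 178 174 133 102 108 131 171 153  80]
85 [157 129  34  20  19  17  15  31 133 115]
91 [93 91 77 54 48 43 55 82 88 68]
97 [ 85  88  86 113 119 117  90  69  73  61]
103 [159 161 158 129 119 119 150 166 163 161]
109 [128 119  67  77  90  88  65 105 126 127]
115 [120 121 115  93  98  96 113 120 119 118]
121 [ 67 106 117  96  97  98 116 120 120 119]
127 [ 70  82 111  95  98  94 113 119 119 119]
133 [163 115  31  27  31  26  40  90 100 119]
139 [161 105  19  19  16  21  55  93  92  99]
145 [163 160 134  84  80  85  95  92  90  90]
151 [167 165 166 165 162 163 162 153 100  92]
157 [133 135 133 130 131 132 130 136 134 134]
```

Request:
carry_out(motion=[[0, 0, 0, 0, 1], [0, 0, 0, 0, 1], [0, 0, 0, 0, 1], [0, 0, 0, 0, 1], [0, 0, 0, 0, 1], [0, 0, 0, 0, 1], [0, 0, 0, 0, 1], [0, 0, 0, 0, 1], [0, 0, 0, 0, 1], [0, 0, 0, 0, 1]])

```text
t: 46.4
eef_pos: [577.0, 287.4, 292.3]
tcp_rot: [3.142, -0.0, -0.096]
ft_force: [-0.9, -0.3, 0.2]
opening: 0.001
grip_force: 0.0
```

Run:
```python
from h import *
save('side','pics/s19.png'); a=cv2.imread('pics/s19.png').astype(int)
for v in range(67,160,6): print(v,a[v,254:274,:].mean(1).round().astype(int)[::2])
```

```text
67 [71 72 59 19  6 12 35 49 50 65]
73 [163 165 117  24  15  19 111 111  63  64]
79 [178 177 178 152 141 140 147 172 156  75]
85 [158 149  80  40  23  24  39 101 155 116]
91 [93 69 25 14 21 17 18 30 83 70]
97 [ 84  84  89 105 116 116  88  70  77  65]
103 [163 160 158 128 117 115 149 164 162 164]
109 [126 119  67  85  91  90  66 105 125 126]
115 [119 119 114  99  94  97 108 120 122 120]
121 [ 68 110 119  97 101  96 114 120 121 116]
127 [ 69  89 109  92  94  95 115 122 119 120]
133 [164 117  30  31  28  27  47  95  99 120]
139 [164 103  16  18  18  17  49  90  92 110]
145 [163 160 135  84  78  89  92  90  89  92]
151 [165 166 165 164 160 164 163 137 103  96]
157 [134 135 131 128 127 129 132 133 134 130]
```

The arm is sinking slowly by its own weight. I'll withdraw upwards and head to the front of the lever.

Request:
carry_out(motion=[[0, 0, -25, 0, 1], [0, 0, -20, 0, 1], [-30, 0, 0, 0, 1], [-40, 0, 0, 0, 1], [-40, 0, 0, 0, 1], [-40, 0, 0, 0, 1], [-30, 0, 0, 0, 1], [-10, -20, 0, 0, 1], [0, -30, 0, 0, 1], [0, 0, 0, 0, 1], [0, 0, 0, 0, 1], [0, 0, 0, 0, 1]])

```text
t: 47.65
eef_pos: [392.7, 354.9, 337.2]
tcp_rot: [3.141, 0.0, -0.096]
ft_force: [0.7, -0.2, 0.0]
opening: 0.005
grip_force: 0.0
```

Run:
```python
from h import *
save('side','pics/s20.png');save('top','pics/t20.png'); a=cv2.imread('pics/s20.png').astype(int)
for v in range(67,160,6): print(v,a[v,254:274,:].mean(1).round().astype(int)[::2])
go(400,347,200,-5.5)
```

```text
67 [67 68 70 72 73 69 59 49 49 64]
73 [158 158 157 158 156 157 152 110  59  62]
79 [172 170 170 166 170 168 170 168 147  70]
85 [152 152 151 151 152 152 152 152 152 108]
91 [ 89  84  93 140 150 151 110  85  87  67]
97 [81 56 27 19 20 15 15 34 71 62]
103 [155 150 124  83  59  63 113 140 156 156]
109 [122 111  66  87  93  93  67 103 120 120]
115 [114 115 111  91  95  91 107 116 114 111]
121 [ 65 103 109  94  94  93 109 112 117 114]
127 [ 65  79 104  92  91  88 111 114 113 116]
133 [156 111  29  31  20  24  45  86  93 112]
139 [156 102  25  16  24  18  44  83  87 135]
145 [156 154 131  82  73  83  85  86  85  93]
151 [156 158 160 156 156 155 154 128  87  90]
157 [129 131 128 126 127 123 123 126 126 126]
to [400, 347, 200, -5.5] shift [  7.9   7.  137.3] turn -0.1 q6~ 2.38
```

Request:
carry_out(motion=[[5, 7, 20, 0, 1], [0, 0, 35, 0, 1], [0, 0, 35, 0, 1], [0, 0, 35, 0, 1], [0, 0, 35, 0, 1], [0, 0, 35, 0, 1], [0, 0, 30, 0, 1], [0, 0, 17, 0, 1], [0, 0, 0, 0, 1], [0, 0, 0, 0, 1], [0, 0, 0, 0, 1], [0, 0, 0, 0, 1]])

```text
t: 48.95
eef_pos: [397.4, 348.1, 96.4]
tcp_rot: [-3.14, -0.002, -0.096]
ft_force: [-0.1, -1.0, 0.3]
opening: 0.005
grip_force: 0.0
```

Request:
carry_out(motion=[[0, 0, 0, 0, 1], [0, 0, 0, 0, 1], [0, 0, 0, 0, 1], [0, 0, 0, 0, 1], [0, 0, 0, 0, 1], [0, 0, 0, 0, 1], [0, 0, 0, 0, 1], [0, 0, 0, 0, 1], [0, 0, 0, 0, 1], [0, 0, 0, 0, 1], [0, 0, 0, 0, 1], [0, 0, 0, 0, 1]])

```text
t: 50.15
eef_pos: [397.0, 347.9, 95.3]
tcp_rot: [3.141, -0.0, -0.096]
ft_force: [-0.6, 0.1, 1.2]
opening: 0.004
grip_force: 0.0
```

Run:
```python
from h import *
a0=save('side','pics/s21.png')['color'].astype(int)
for k in range(30): a=save('side','pics/s22.png')['color'].astype(int)
print(np.abs(a[50:200,240:290]-a0[50:200,240:290]).max(2).__gt__(40).sum(), env.state()['t'])
go(400,347,95,-5.5)
b=a[50:200,180:320].astype(np.uint8)[...,::-1]
cv2.imwrite('pics/c12.png',cv2.resize(b,None,fx=4,fy=4,interpolation=cv2.INTER_CUBIC))
```

```text
0 51.7
to [400, 347, 95, -5.5] shift [3.1 0.6 0.3] turn -0.0 q6~ 2.38
```

View pics/c12.png

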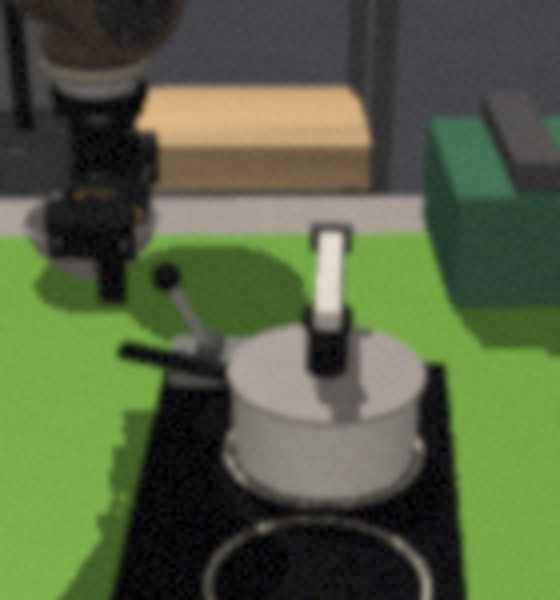

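The hold-down arm lies level on the knob at (328,320), and the lever ball is at (165,275) in front of the fingers. Now I'll push the lever to the back.

Request:
carry_out(motion=[[8, 0, 0, 0, 1], [8, 0, 0, 0, 1], [8, 0, 0, 0, 1], [8, 0, 0, 0, 1], [8, 0, 0, 0, 1], [8, 0, 0, 0, 1], [8, 0, 0, 0, 1], [8, 0, 0, 0, 1], [8, 0, 0, 0, 1], [8, 0, 0, 0, 1], [0, 0, 0, 0, 1], [0, 0, 0, 0, 1]])

```text
t: 52.9
eef_pos: [476.8, 340.2, 95.2]
tcp_rot: [3.141, -0.0, -0.096]
ft_force: [-0.8, -0.4, -0.1]
opening: 0.002
grip_force: 0.0
```

Request:
carry_out(motion=[[4, 0, 0, 0, 1], [3, 0, 0, 0, 1], [2, 0, 0, 0, 1], [2, 0, 0, 0, 1], [0, 0, 0, 0, 1], [0, 0, 0, 0, 1]])

```text
t: 53.5
eef_pos: [487.7, 339.2, 95.3]
tcp_rot: [-3.142, -0.0, -0.096]
ft_force: [-1.1, 0.2, -0.1]
opening: 0.002
grip_force: 0.1
```

Request:
carry_out(motion=[[2, 0, 0, 0, 1], [2, 0, 0, 0, 1], [2, 0, 0, 0, 1], [0, 0, 0, 0, 1]])

```text
t: 53.9
eef_pos: [490.2, 338.6, 94.7]
tcp_rot: [3.139, 0.007, -0.096]
ft_force: [-17.7, 4.2, 4.8]
opening: 0.004
grip_force: 9.1
```

```bash
cat >> h.py <<'E'
def ball(n='side'):
    a=save(n,f'pics/_{n}.png')['color'].astype(int)
    for r in(-.5,-.25,0,.25,.35,.5):
        p=np.array([479.5+80*np.sin(r)*.9954,340-80*np.sin(r)*.0962,42+80*np.cos(r)]); u,v=proj(n,p); i,j=int(round(v)),int(round(u))
        print(round(r+.5,2),(j,i),a[i-2:i+3,j-2:j+3].mean().round())
E
python3 - <<'E'
from h import *
ball()
E
```

```text
0.0 (220, 119) 68.0
0.25 (226, 117) 60.0
0.5 (231, 117) 36.0
0.75 (237, 118) 26.0
0.85 (239, 118) 34.0
1.0 (243, 120) 25.0
```

The stop is reached: 18 N with the tip no longer advancing. I'll back off, rise clear and verify.

Request:
carry_out(motion=[[-8, 0, 0, 0, 1], [-20, 0, 0, 0, 1], [-30, 0, 0, 0, 1], [-35, 0, 0, 0, 1], [0, 0, -30, 0, 1], [0, 0, -40, 0, 1], [0, 0, -40, 0, 1], [0, -30, -40, 0, 1], [0, 0, 0, 0, 1], [0, 0, 0, 0, 1], [0, 0, 0, 0, 1]])

```text
t: 55.05
eef_pos: [403.5, 376.9, 244.2]
tcp_rot: [3.14, 0.001, -0.096]
ft_force: [0.5, -1.0, -0.5]
opening: 0.003
grip_force: 0.0
```

Run:
```python
from h import *
ball('side')
t=save('top','pics/t30.png')['color'][...,::-1]; s=cv2.imread('pics/_side.png')
circ2(t,(574,212),79,95,[(-60,50),(120,170)],'top'); circ2(s,(574,212),79,95,[(-60,45),(135,250)],'side')
# clamp: dark pad/bright bar rows vs settled view
b=cv2.imread('pics/s22.png').astype(int); print((np.abs(s.astype(int)-b)[90:200,245:300].max(2)>45).sum())
for n,im in(('side',s),): print({w:proj(n,(573+dx,212,163)).round() for w,dx in(('bar',0),)})
# darkest-blob near lever
g=s[100:150,205:255].mean(2); m=(g<45).astype(np.uint8); k,l,st,ce=cv2.connectedComponentsWithStats(m)
print([(ce[i]+[205,100],st[i,4]) for i in range(1,k) if st[i,4]>8])
bars()
```

```text
0.0 (220, 119) 65.0
0.25 (226, 117) 65.0
0.5 (231, 117) 66.0
0.75 (237, 118) 63.0
0.85 (239, 118) 53.0
1.0 (243, 120) 25.0
top [573.9 212.2  79. ] [573.9 212.2] 0.62 41
side [573.2 209.8  80. ] [573.2 208.5] 1.75 35
4
{'bar': array([262., 122.])}
[(array([242.83783784, 119.91891892]), np.int32(37)), (array([224.25242718, 140.15533981]), np.int32(103)), (array([228.26785714, 147.80357143]), np.int32(56))]
side [262.9 304.4] 488 [ 538.8 -330.3] yaw 174.2 [49. 55.]
```

Run:
```python
from h import *
a=cv2.imread('pics/top0.png')[180:215,305:340].astype(int);b=cv2.imread('pics/t30.png')[180:215,305:340].astype(int)
print((np.abs(a-b).max(2)>40).sum()); s=cv2.imread('pics/_side.png'); s0=cv2.imread('pics/side0.png')
print((np.abs(s.astype(int)-s0)[255:300,238:275].max(2)>45).sum())
print(env.job_done())
```

```text
11
0
the job is handed in; nothing more can be done
None
```

The job is done and handed in: all four candy bars are in the lidded pan, which stands centred on the heating ring. The hold-down arm rests on the knob, the lever is fully back and the cup still stands; the hand-in showed no verdict.

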